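# Take the screw tray out of the shut battery case and pack the cell

### The arm

A 6-joint arm with a two-finger parallel gripper is mounted at the origin on a cart in front of the work surface, level with it; the furniture and walls round the work are solid. World frame = base frame: x ahead of the robot, y to its left, z up, the work surface at z = 0. Lengths are in mm, angles in rad, forces in N, time in s.
With the tool pointing down it reaches from about 250 to 775 mm from the base axis. Payload 4 kg.
Tool frame: the origin (TCP) lies at the very end of the fingers, on their centre line; the grasp point (between the pads) lies 19 mm behind it; z points along the fingers, y is the line along which they close (so a half turn about z gives the same grasp; the last joint's range is limited). The gripper opens to 94 mm and grips with 3 to 60 N. Pads are 16 mm wide; open, the fingers measure 119 mm over their backs; the gripper's body (75 mm by 177 mm) begins 78 mm behind the grasp point.
Start: joints at [-1.395, 0.087, 1.371, -0, 1.684, -0.103], TCP at [151.358, -528.783, 205.506] pointing down, gripper open.
Joint ranges: [-3.1, 3.1], [-0.76, 2.03], [0.27, 2.55], [-1.08, 4.22], [0.17, 2.65], [-2.57, 2.57]. Speed limits (rad/s): [2.79, 2.79, 3.14, 3.14, 3.14, 3.14].

### API

Orientations are given as a unit quaternion [x, y, z, w].
In Python, from rig import robot gives the robot as it stands. The module is installed in compiled form; this text tells all that it offers.
- The arm moves only by the shell command python3 -m pendant 'ROWS' [OPENING] [FORCE]. ROWS is JSON, a list of rows, each an object of numbers: "x", "y", "z": the shift along the tool's x, y, z in mm; "wx", "wy", "wz": the turn, a rotation vector about the tool's x, y, z in degrees. A call has 1 to 20 rows; each row shifts and turns the commanded pose from where the row before left it, along the tool's axes as they then stand; what a row does not reach is not made up. A row lasts 1/12 s, in which the tool goes at most 41.7 mm and 7.16 degrees, less where a joint would pass 70% of its speed; a pose out of reach is approached as far as the arm can. A call with a gripper value outside its range is refused whole. OPENING is the finger opening in mm, from 0 to 94, set as the call begins (- or left out, the last holds). The fingers move at their own pace and stop on an object; FORCE is the grip in N (left out, the last holds). Time passes only in rows, so rows that do not move let the fingers close. It gives the time, the measured TCP pose, the force, the opening and the grip force at its end, in the units of the state.
- robot.get_obs(): the state, without advancing time (a new reading comes with each control period).
- robot.get_image(name): name is "scene" or "top" or "wrist"; returns a dict with "color" (400x640x3 uint8, blue, green, red), "K" (3x3 intrinsics, pixels), "rvec" (rotation vector, rad) and "tvec" (3), from world to camera coordinates, as OpenCV has them; the wrist camera has in their place "mount" (4x4, takes a point from camera to tool coordinates, whose origin is the TCP and whose axes are the flange's). Camera axes: x right, y down, z forward; pixel columns grow to the right and rows downward; lengths in mm; the calibration is good to about 2 mm. A picture is of the moment at which its call begins: read the wrist's pose just before it. There is no depth.
- robot.close_job(): hands the job in; it is judged then, once.
Trained networks look in the newest picture that a camera, given by its name, has taken for a name from the list of things; names that differ only in an ending like _2 or _b are one class to them, and where a whole thing is asked for, a point or a joint stands for the part that bears it (a point fixed in the world has none). Each returns a list of dicts, best first, with "score" (0 to 1); they miss things now and then, are a little off and sometimes report something else, mostly with a low value. They report only what shows in the picture. A call takes as long as a camera call. They do not tell look-alikes from the thing itself.
- robot.cut_out(camera, query): "region" (400x640 bool, what is visible of it) and "point" ([column, row] in pixels, amid what is visible of it).
The state is a dict: "t": time; "q": joint angles; "dq": joint speeds; "joint_torque": joint torques, N m; "tcp_pos": TCP position; "tcp_rot": TCP orientation; "force": force on the tool from outside, world axes, zero at the start; "moment": the same for the moment, N m; "grip_width": opening from 0.0 (shut) to 1.0 (fully open); "grip_force": force on a finger pad.
Only numpy, scipy, OpenCV 4.12 (cv2) and the standard library are available. Lean on these libraries where they do the work, as an engineer would, in place of code of your own. Each camera call takes 0.05 s, during which the arm holds its last target. There are 200 camera calls.

### The job

The tray of loose screws has been shut in the battery case by mistake. Move the solder spool and the round tin off the clear lid onto the grey mat, open the lid until it stands upright or beyond, put the screw tray in the middle of the blue mat and square to it (either way round), and lay the bagged battery from the desk flat and lengthwise in the middle of the bay the tray came out of, leaving the loupe in the other bay alone. Then shut the lid fully and put the spool and the tin back on it, each where it stood at the start.

Things in the scene. Friction and masses are not known exactly. Their poses are not given: they have to be found in the camera images.
- solder_spool: reel of bright solder wire between two black flanges, 52 mm diameter, 30 mm tall, about 0.12 kg, standing on its flange on the lid of the battery case at the start; origin at the centre of its underside, z up
- round_tin: small round silvery tin with a red and white top, 56 mm diameter, 22 mm tall, about 0.05 kg, standing beside the spool on the lid; origin at the centre of its underside, z up. The spool and the tin stand on the two dark round non-slip pads of the lid, either way round
- screw_tray: shallow black tray with a white card with screws on it, 63 mm (its x) by 86 mm (its y) by 10 mm tall, about 0.06 kg; origin at the centre of its underside. At the start it lies in one of the two bays of the case under the clear lid, its 86 mm length along the x axis of the case; grip it across its 63 mm width
- battery: phone battery in a clear flat bag with a yellow warning mark, on the desk outside the case; bag 62 (its x) x 128 mm (its y); the solid cell in it, which the fingers meet, 46 (x) x 88 (y) x 5 mm, 0.055 kg; origin at the centre of its underside. Grip it across its width, fingertips close to the surface under it
- loupe: round magnifier, a dark ring with a turquoise band round a clear lens, 59 mm diameter, 18 mm tall, lying in the other bay of the case; it belongs there and stays; origin at the centre of its underside
- battery_case: light grey fixed case, 140 (x) x 244 (y) x 36 mm, walls 4 mm, under a clear hinged lid (top at z = 40 mm when shut); origin at the centre of its underside, -x its front, z up. Two bays either side of a 4 mm divider 29 mm high, each 132 (x) x 116 mm (y), centred at x = 0, y = +60 and -60 mm, floor at z = 5 mm
- case_lid (a joint): lid angle: 0 shut, 1.9 rad fully open. Axis along the case's y through its x = 70, z = 38 mm. Stiff hinge: the lid stays where left; 2 N at the tab moves it. The orange tab at mid front, 20 mm wide (y), 8 mm thick, lies in the lid's plane, 140 to 174 mm from the axis. Pinched by its sides from above (fingers closing along the case's y) it turns between the pads as the lid swings
- grey_mat: light grey silicone mat with rounded corners on the desk, 140 mm (x) by 105 mm (y), 3 mm thick, fixed; origin at the centre of its underside: the place to park the spool and the tin
- blue_mat: dark blue silicone mat with rounded corners on the desk, 140 mm (x) by 105 mm (y), 3 mm thick, fixed; origin at the centre of its underside: the place for the screw tray, which may lie along it or across it
- dispenser: bottle with a pump top and a blue spot, 81 mm diameter, 89 mm tall, standing on the desk; a bystander; origin at the centre of its underside
Mind the look-alikes: they are no part of the job. Leave any green or purple look-alike of the round_tin alone.

How it is judged:
By the outcome, as a careful person would: the job done as asked, in the order asked, and still so for the second after the job is handed in, with the robot touching nothing.
It also fails if it takes over 144 s, if anything falls off the work surface, if the arm or the gripper's body presses on something with over 40 N, if the wrist force passes 120 N, or if a joint passes its speed limit or range.

## Working session

There is one attempt and no reset: what is moved stays moved. The work goes in short steps, Python scripts to look and compute and a shell command to move; the robot and the scene stay as the last step left them, time stands still between calls to the robot, and variables do not carry over. Pictures are saved under pics/ and viewed, at most 14 in all, crops included, and the job is handed in when it is done.

```bash
mkdir -p pics
cat > h.py <<'E'
import numpy as np, cv2
from rig import robot
from scipy.spatial.transform import Rotation as R
def cam(name):
    o=robot.get_obs(); im=robot.get_image(name)
    if 'mount' in im:
        T=np.eye(4); T[:3,:3]=R.from_quat(o['tcp_rot']).as_matrix(); T[:3,3]=o['tcp_pos']
        M=T@np.array(im['mount']); W=np.linalg.inv(M)
    else:
        W=np.eye(4); W[:3,:3]=cv2.Rodrigues(np.array(im['rvec'],float))[0]; W[:3,3]=np.array(im['tvec']).ravel()
    return im['color'],np.array(im['K']),W
def ray(px,K,W,z):
    px=np.atleast_2d(np.array(px,float)); d=np.c_[px,np.ones(len(px))]@np.linalg.inv(K).T
    C=np.linalg.inv(W); d=d@C[:3,:3].T; o=C[:3,3]
    return o+d*((z-o[2])/d[:,2])[:,None]
def proj(P,K,W):
    P=np.atleast_2d(np.array(P,float)); c=P@W[:3,:3].T+W[:3,3]; p=c@K.T
    return p[:,:2]/p[:,2:]
def rect(reg,K,W,z):
    c=max(cv2.findContours(reg.astype(np.uint8),0,2)[0],key=cv2.contourArea)[:,0,:]
    return cv2.minAreaRect(ray(c,K,W,z)[:,:2].astype(np.float32))
E
python3 - <<'E'
from h import *
for n in ('top','scene'):
    c,K,W=cam(n); cv2.imwrite(f'pics/{n}0.png',c); print(n,K[0,0],np.linalg.inv(W)[:3,3].round())
    for q,z in dict(solder_spool=70,round_tin=62,screw_tray=15,battery=4,loupe=20,battery_case=36,case_lid=40,grey_mat=3,blue_mat=3,dispenser=89).items():
        for r in robot.cut_out(n,q)[:3]:
            b=rect(r['region'],K,W,z)
            print(q,round(r['score'],2),r['point'],r['region'].sum(),[np.round(v,1).tolist() for v in b])
E
```

```text
top 446.8385230228552 [ 277.   -0. 1131.]
solder_spool 0.61 [324.9, 143.5] 343 [[579.1, -12.2], [44.3, 53.4], 89.4]
round_tin 0.92 [194.9, 264.0] 431 [[289.9, 280.5], [54.9, 51.2], 89.5]
round_tin 0.75 [238.7, 258.4] 438 [[303.2, 187.4], [51.8, 52.2], 1.0]
round_tin 0.63 [277.1, 140.5] 427 [[594.9, 101.2], [58.3, 55.0], 44.1]
screw_tray 0.17 [432.0, 133.1] 729 [[627.9, -299.6], [75.9, 75.6], 89.3]
battery 0.55 [223.0, 216.5] 1166 [[414.3, 235.2], [63.7, 128.1], 13.3]
loupe 0.21 [203.6, 159.1] 2062 [[558.7, 285.1], [103.1, 137.3], 89.4]
battery_case 0.56 [299.0, 158.7] 4911 [[551.5, 49.6], [248.3, 179.2], 83.8]
case_lid 0.65 [299.6, 160.4] 4792 [[548.4, 50.2], [249.4, 180.7], 83.0]
grey_mat 0.56 [378.9, 143.2] 2135 [[606.0, -164.3], [144.4, 109.6], 1.6]
blue_mat 0.84 [203.5, 160.5] 2035 [[563.0, 289.2], [104.9, 139.5], 89.2]
dispenser 0.68 [433.0, 133.7] 763 [[605.9, -278.5], [72.9, 73.1], 89.3]
scene 507.5676585990793 [  943. -1165.   958.]
solder_spool 0.48 [357.0, 209.4] 272 [[592.5, -27.6], [47.2, 88.0], 18.9]
round_tin 0.72 [299.1, 171.5] 181 [[341.6, 123.4], [46.7, 80.9], 22.8]
round_tin 0.57 [376.0, 194.9] 216 [[608.2, 87.5], [52.6, 76.0], 17.4]
round_tin 0.43 [300.9, 155.2] 159 [[327.6, 217.2], [48.5, 81.7], 23.5]
battery 0.67 [326.9, 174.7] 313 [[418.4, 232.2], [62.1, 123.0], 11.9]
loupe 0.59 [355.0, 211.8] 287 [[575.8, 32.1], [52.8, 92.6], 18.9]
battery_case 0.65 [349.2, 210.8] 2494 [[557.1, 34.5], [291.1, 192.3], 83.1]
battery_case 0.26 [355.2, 214.1] 236 [[581.2, 14.0], [45.8, 85.9], 18.8]
case_lid 0.88 [351.8, 203.8] 1709 [[553.9, 47.6], [251.7, 176.8], 83.5]
grey_mat 0.6 [348.1, 258.9] 1186 [[611.1, -165.3], [138.4, 107.0], 2.9]
blue_mat 0.72 [380.2, 173.6] 671 [[567.2, 287.4], [108.0, 141.5], 88.5]
dispenser 0.92 [339.5, 290.0] 849 [[652.6, -348.2], [72.8, 126.1], 20.5]
```

Run:
```python
import cv2
a=cv2.imread('pics/top0.png'); cv2.imwrite('pics/top0c.png',cv2.resize(a[90:300,160:460],(800,560),interpolation=cv2.INTER_CUBIC))
```

```text
(no output)
```

View pics/top0c.png

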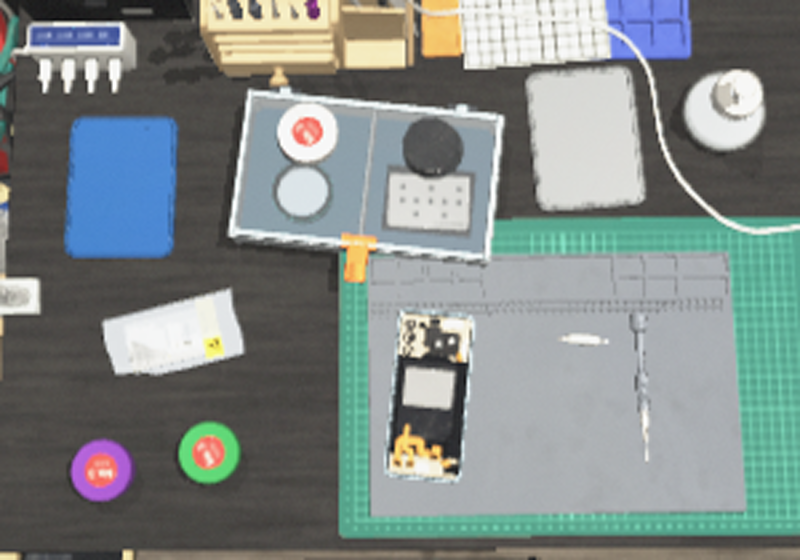

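View pics/scene0.png

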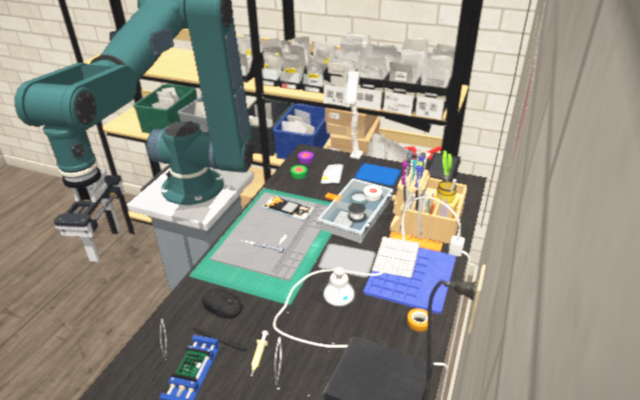

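The top view shows the case, with the tab towards the robot. In crop pixels, the tin is at (308,132), the spool at (432,146), the loupe in the +y bay at (302,190) and the tray in the -y bay at (428,200). The tab is at (355,257), the bagged battery at (175,335), and the green and purple decoys are at the bottom left. The scene view agrees. I'll move the wrist camera closer.

```bash
cat >> h.py <<'E'
def plan(*targets):
    """targets: (x,y,z,yaw deg of finger closing line or None); prints wz then shift in tool axes, tool kept vertical"""
    o=robot.get_obs(); p=np.array(o['tcp_pos']); r=R.from_quat(o['tcp_rot'])
    m=r.as_matrix(); print('now',p.round(1),'zaxis',m[:,2].round(3),'yaw y',round(np.degrees(np.arctan2(m[1,1],m[0,1])),1),'q',np.round(o['q'],2),'t',round(o['t'],2),'w',round(o['grip_width']*94,1),'F',np.round(o['force'],1),'gf',round(o['grip_force'],1))
    for x,y,z,yaw in targets:
        m=r.as_matrix(); w=0
        if yaw is not None:
            d=yaw-np.degrees(np.arctan2(m[1,1],m[0,1])); d=(d+90)%180-90; w=-d
            r=r*R.from_rotvec([0,0,w],degrees=True)
        s=r.inv().apply(np.array([x,y,z])-p); p=np.array([x,y,z],float)
        print((x,y,z,yaw),'wz',round(w,2),'shift',s.round(1))
E
python3 - <<'E'
from h import *
im=robot.get_image('wrist'); print(np.round(im['mount'],2),im['K'][0][0])
print(robot.get_obs()['grip_width'])
plan((400,30,330,-5.6),(400,30,330,84.4))
c,K,W=cam('top')
px=np.array([[248,90],[502,115],[230,235],[490,262]])/2.667+[160,90]
print(ray(px,K,W,40).round(1))
E
```

```text
[[-0.0000e+00 -9.6000e-01 -2.8000e-01  8.0340e+01]
 [ 1.0000e+00 -0.0000e+00  0.0000e+00 -8.0000e-02]
 [-0.0000e+00 -2.8000e-01  9.6000e-01 -1.8046e+02]
 [ 0.0000e+00  0.0000e+00  0.0000e+00  1.0000e+00]] 287.8971069403943
0.9975380988342546
now [ 151.4 -528.8  205.5] zaxis [ 0. -0. -1.] yaw y -74.0 q [-1.4   0.09  1.37  0.    1.68 -0.1 ] t 1.15 w 93.8 F [-0.9 -1.   0.1] gf 0.0
(400, 30, 330, -5.6) wz -68.42 shift [ 580.4  192.9 -124.5]
(400, 30, 330, 84.4) wz -90.0 shift [0. 0. 0.]
[[646.9 160.5  40. ]
 [619.3 -82.   40. ]
 [505.3 175.1  40. ]
 [477.2 -67.6  40. ]]
```

```bash
python3 -m pendant '[{"z":-27},{"z":-27},{"x":25,"y":-24.5},{"x":25,"y":-24.5},{"x":25,"y":-24.5},{"x":25,"y":-24.5},{"x":25,"y":-24.5},{"x":25,"y":-24.5},{"x":25,"y":-24.5},{"x":25,"y":-24.5},{"x":25,"y":-24.5},{"x":25,"y":-24.5},{"x":25,"y":-24.5},{"x":25,"y":-24.5},{"x":25,"y":-24.5},{"x":25,"y":-24.5},{"x":25,"y":-24.5},{"x":25,"y":-24.5},{"x":25,"y":-24.5},{"x":25,"y":-24.5}]' 94 20
python3 -m pendant '[{"wz":-7},{"wz":-7},{"wz":-7},{"wz":-7},{"wz":-7},{"wz":-7},{"wz":-7},{"wz":-7},{"wz":-7},{"wz":-7},{"wz":-7},{"wz":-7},{"wz":-7},{"wz":-7},{"wz":-7},{"wz":-7},{"wz":-7},{"wz":-7},{"wz":-7},{"wz":-7}]'
python3 -m pendant '[{"wz":-6},{"wz":-6},{"wz":-6},{}]'
cat > see.py <<'E'
import sys
from h import *
c,K,W=cam('wrist'); cv2.imwrite(f'pics/{sys.argv[1]}.png',c); np.savez(f'pics/{sys.argv[1]}.npz',K=K,W=W)
Z=dict(solder_spool=70,round_tin=62,screw_tray=15,battery=4,loupe=20,battery_case=36,case_lid=40,grey_mat=3,blue_mat=3)
for q in sys.argv[2:]:
    q,*z=q.split('@'); z=float(z[0]) if z else Z[q]
    for r in robot.cut_out('wrist',q)[:3]:
        b=rect(r['region'],K,W,z); print(q,round(r['score'],2),r['point'],r['region'].sum(),[np.round(v,1).tolist() for v in b])
plan()
E
python3 see.py w1 solder_spool round_tin screw_tray battery loupe battery_case case_lid grey_mat blue_mat
```

```text
now [ 151.4 -528.8  205.5] zaxis [ 0. -0. -1.] yaw y -74.0 q [-1.4   0.09  1.37  0.    1.68 -0.1 ] t 1.7 w 94.1 F [ 0.2 -0.   0.8] gf 0.0invalid input at $[0]: expected keys x, y, z, wx, wy, wz
invalid input at $[0]: expected keys x, y, z, wx, wy, wz
invalid input at $[0]: expected keys x, y, z, wx, wy, wz
```

View pics/w1.png

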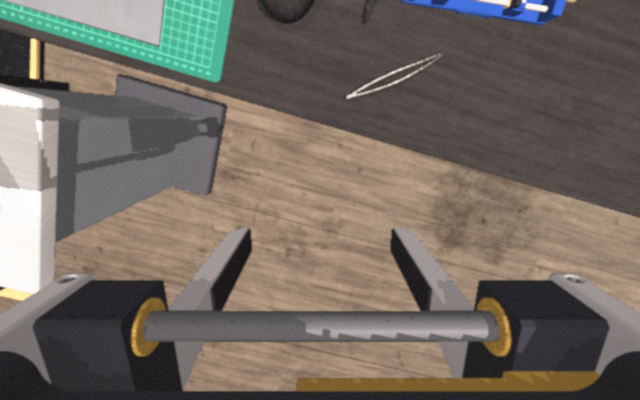

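```bash
python3 -m pendant '[{"x":22.5,"y":-25,"z":-5,"wx":0,"wy":0,"wz":0},{"x":22.5,"y":-25,"z":-5,"wx":0,"wy":0,"wz":0},{"x":22.5,"y":-25,"z":-5,"wx":0,"wy":0,"wz":0},{"x":22.5,"y":-25,"z":-5,"wx":0,"wy":0,"wz":0},{"x":22.5,"y":-25,"z":-5,"wx":0,"wy":0,"wz":0},{"x":22.5,"y":-25,"z":-5,"wx":0,"wy":0,"wz":0},{"x":22.5,"y":-25,"z":-5,"wx":0,"wy":0,"wz":0},{"x":22.5,"y":-25,"z":-5,"wx":0,"wy":0,"wz":0},{"x":22.5,"y":-25,"z":-5,"wx":0,"wy":0,"wz":0},{"x":22.5,"y":-25,"z":-5,"wx":0,"wy":0,"wz":0},{"x":22.5,"y":-25,"z":-5,"wx":0,"wy":0,"wz":0},{"x":22.5,"y":-25,"z":-5,"wx":0,"wy":0,"wz":0},{"x":22.5,"y":-25,"z":-5,"wx":0,"wy":0,"wz":0},{"x":22.5,"y":-25,"z":-5,"wx":0,"wy":0,"wz":0},{"x":22.5,"y":-25,"z":-5,"wx":0,"wy":0,"wz":0},{"x":22.5,"y":-25,"z":-5,"wx":0,"wy":0,"wz":0},{"x":22.5,"y":-25,"z":-5,"wx":0,"wy":0,"wz":0},{"x":22.5,"y":-25,"z":-5,"wx":0,"wy":0,"wz":0},{"x":22.5,"y":-25,"z":-5,"wx":0,"wy":0,"wz":0}]' 94 20
python3 -m pendant '[{"x":0,"y":0,"z":0,"wx":0,"wy":0,"wz":5.5},{"x":0,"y":0,"z":0,"wx":0,"wy":0,"wz":5.5},{"x":0,"y":0,"z":0,"wx":0,"wy":0,"wz":5.5},{"x":0,"y":0,"z":0,"wx":0,"wy":0,"wz":5.5},{"x":0,"y":0,"z":0,"wx":0,"wy":0,"wz":0},{"x":0,"y":0,"z":0,"wx":0,"wy":0,"wz":0}]'
cat > see.py <<'E'
import sys
from h import *
c,K,W=cam('wrist'); cv2.imwrite(f'pics/{sys.argv[1]}.png',c); np.savez(f'pics/{sys.argv[1]}.npz',K=K,W=W)
Z=dict(solder_spool=70,round_tin=62,screw_tray=15,battery=4,loupe=20,battery_case=36,case_lid=40,grey_mat=3,blue_mat=3)
for q in sys.argv[2:]:
    q,*z=q.split('@'); z=float(z[0]) if z else Z[q]
    for r in robot.cut_out('wrist',q)[:3]:
        b=rect(r['region'],K,W,z); print(q,round(r['score'],2),r['point'],r['region'].sum(),[np.round(v,1).tolist() for v in b])
plan()
E
python3 see.py w1b solder_spool round_tin screw_tray battery loupe battery_case case_lid grey_mat blue_mat
```

```text
t: 3.28
tcp_pos: [432.0, 47.3, 301.0]
tcp_rot: [0.99, 0.139, 0.0, 0.0]
force: [0.2, -0.1, -0.3]
grip_width: 0.997
grip_force: 0.0
t: 3.78
tcp_pos: [431.6, 45.6, 300.5]
tcp_rot: [0.999, -0.051, 0.0, 0.0]
force: [-0.0, -0.1, -0.1]
grip_width: 1.0
grip_force: 0.0
solder_spool 0.74 [351.1, 51.0] 1492 [[583.4, -11.9], [52.0, 52.9], 84.1]
round_tin 0.87 [191.1, 252.8] 814 [[314.7, 267.3], [47.2, 58.7], 38.8]
round_tin 0.71 [253.4, 242.5] 242 [[322.5, 161.6], [17.1, 53.4], 74.4]
round_tin 0.6 [268.8, 51.6] 1646 [[598.6, 99.5], [56.5, 56.2], 51.9]
battery 0.72 [211.7, 182.3] 2399 [[417.2, 234.1], [63.1, 125.7], 12.7]
battery_case 0.81 [307.6, 76.9] 16450 [[551.5, 48.7], [250.9, 184.9], 83.3]
case_lid 0.73 [306.3, 80.7] 15884 [[550.9, 49.0], [246.5, 180.0], 82.9]
grey_mat 0.96 [449.3, 39.9] 5770 [[597.9, -166.4], [118.5, 106.1], 3.2]
blue_mat 0.58 [155.4, 95.0] 6400 [[564.5, 288.2], [106.4, 140.3], 89.5]
now [431.6  45.5 300.5] zaxis [ 0. -0. -1.] yaw y -96.0 q [-0.03 -0.17  1.43 -0.    1.88  1.65] t 4.28 w 93.9 F [-0.3 -0.2 -0. ] gf 0.0
```

View pics/w1b.png

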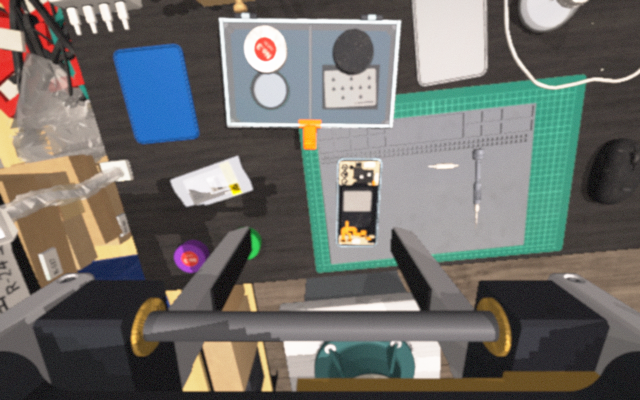

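The wrist view shows the spool at pixel (352,50), the tin at (266,48), the tray at (349,88) in the -y bay, the loupe at (270,90), the tab at (310,135) and the battery at (212,182). I'll fit the outlines next.

```bash
cat >> h.py <<'E'
from scipy.optimize import least_squares
def rfit(reg,K,W,z,sx,sy,g):
    c=max(cv2.findContours(reg.astype(np.uint8),0,1)[0],key=cv2.contourArea)[:,0,:]
    c=c[(c[:,0]>1)&(c[:,0]<638)&(c[:,1]>1)&(c[:,1]<398)]
    P=ray(c,K,W,z)[:,:2]
    def f(p):
        a=p[2]; d=P-p[:2]; u=abs(d@[np.cos(a),np.sin(a)])-sx/2; v=abs(d@[-np.sin(a),np.cos(a)])-sy/2
        return np.where((u>0)&(v>0),np.hypot(u,v),np.maximum(u,v))
    s=least_squares(f,[g[0],g[1],np.radians(g[2])],loss='soft_l1',f_scale=1.)
    return s.x[0].round(1),s.x[1].round(1),np.degrees(s.x[2]).round(2),'med',np.median(abs(f(s.x))).round(2)
E
python3 - <<'E'
from h import *
for n in('wrist','top'):
    c,K,W=cam(n)
    for q,z,sx,sy,g in [('case_lid',40,140,244,(562,47,-6)),('battery_case',40,140,244,(562,47,-6)),('grey_mat',3,140,105,(606,-165,2)),('blue_mat',3,140,105,(564,288,0)),('battery',3,62,128,(416,235,13)),('solder_spool',70,52,52,(583,-12,0)),('round_tin',62,56,56,(598,99,0))]:
        for r in robot.cut_out(n,q)[:3]:
            if q in('solder_spool','round_tin'):
                k=max(cv2.findContours(r['region'].astype(np.uint8),0,1)[0],key=cv2.contourArea)[:,0,:]
                (x,y),rad=cv2.minEnclosingCircle(ray(k,K,W,z)[:,:2].astype(np.float32)); print(n,q,round(x,1),round(y,1),round(rad,1))
            else: print(n,q,round(r['score'],2),rfit(r['region'],K,W,z,sx,sy,g))
c,K,W=cam('wrist')
cv2.imwrite('pics/c2.png',cv2.resize(c[0:160,210:410],(800,640))[:600])
E
```

```text
wrist case_lid 0.95 (np.float64(564.8), np.float64(47.2), np.float64(-6.61), 'med', np.float64(0.85))
wrist battery_case 0.73 (np.float64(564.6), np.float64(46.9), np.float64(-6.55), 'med', np.float64(0.75))
wrist grey_mat 0.61 (np.float64(609.9), np.float64(-165.6), np.float64(3.93), 'med', np.float64(0.4))
wrist blue_mat 0.64 (np.float64(564.7), np.float64(288.2), np.float64(-0.81), 'med', np.float64(0.53))
wrist blue_mat 0.32 (np.float64(564.6), np.float64(265.1), np.float64(-39108.21), 'med', np.float64(483.5))
wrist battery 0.64 (np.float64(415.2), np.float64(236.0), np.float64(13.5), 'med', np.float64(1.91))
wrist solder_spool 583.3 -11.6 27.7
wrist round_tin 598.8 100.9 29.0
wrist round_tin 313.1 266.8 29.8
wrist round_tin 557.9 257.2 73.2
top case_lid 0.75 (np.float64(602.1), np.float64(59.6), np.float64(-28.62), 'med', np.float64(8.55))
top battery_case 0.65 (np.float64(588.9), np.float64(56.4), np.float64(-20.62), 'med', np.float64(7.69))
top grey_mat 0.61 (np.float64(607.2), np.float64(-163.3), np.float64(4.3), 'med', np.float64(1.0))
top grey_mat 0.32 (np.float64(606.6), np.float64(3.7), np.float64(1860.11), 'med', np.float64(8.8))
top blue_mat 0.78 (np.float64(562.8), np.float64(289.1), np.float64(-0.37), 'med', np.float64(2.33))
top battery 0.87 (np.float64(416.6), np.float64(232.1), np.float64(14.77), 'med', np.float64(3.07))
top solder_spool 581.3 -53.9 40.6
top round_tin 289.1 280.4 28.9
top round_tin 546.9 282.1 73.7
```

View pics/c2.png

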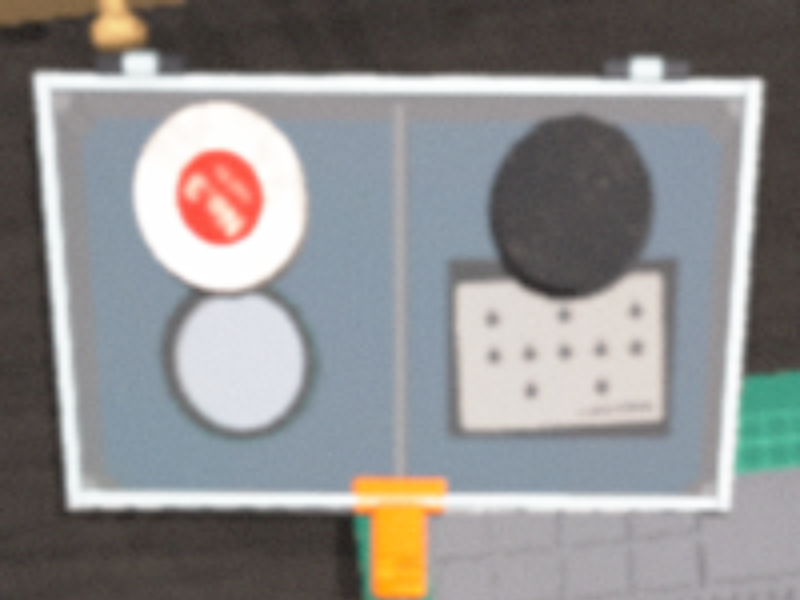

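Through the lid, the tray's long side seems to lie along the case's y, at crop (450–675, 260–435). I'll check that once the lid is open. I'll fetch the spool first.

Run:
```python
from h import *
plan((583.3,-11.8,150,None),(583.3,-11.8,44,None))
```

```text
now [431.6  45.5 300.4] zaxis [-0. -0. -1.] yaw y -96.0 q [-0.03 -0.17  1.43 -0.    1.88  1.65] t 5.13 w 93.9 F [-0.4  0.2 -0.4] gf 0.0
(583.3, -11.8, 150, None) wz 0 shift [156.9  41.1 150.4]
(583.3, -11.8, 44, None) wz 0 shift [  0.  -0. 106.]
```

```bash
python3 -m pendant '[{"x":26,"y":7,"z":25,"wx":0,"wy":0,"wz":0},{"x":26,"y":7,"z":25,"wx":0,"wy":0,"wz":0},{"x":26,"y":7,"z":25,"wx":0,"wy":0,"wz":0},{"x":26,"y":7,"z":25,"wx":0,"wy":0,"wz":0},{"x":26,"y":7,"z":25,"wx":0,"wy":0,"wz":0},{"x":27,"y":6,"z":25,"wx":0,"wy":0,"wz":0},{"x":0,"y":0,"z":26,"wx":0,"wy":0,"wz":0},{"x":0,"y":0,"z":26,"wx":0,"wy":0,"wz":0},{"x":0,"y":0,"z":26,"wx":0,"wy":0,"wz":0},{"x":0,"y":0,"z":18,"wx":0,"wy":0,"wz":0},{"x":0,"y":0,"z":10,"wx":0,"wy":0,"wz":0},{"x":0,"y":0,"z":0,"wx":0,"wy":0,"wz":0}]' 80 20
python3 -m pendant '[{"x":0,"y":0,"z":0,"wx":0,"wy":0,"wz":0},{"x":0,"y":0,"z":0,"wx":0,"wy":0,"wz":0},{"x":0,"y":0,"z":0,"wx":0,"wy":0,"wz":0},{"x":0,"y":0,"z":0,"wx":0,"wy":0,"wz":0},{"x":0,"y":0,"z":0,"wx":0,"wy":0,"wz":0},{"x":0,"y":0,"z":0,"wx":0,"wy":0,"wz":0}]' 40 20
python3 -c "
from h import *
plan((583.3,-11.8,130,None),(575.5,-167,80,None),(575.5,-167,8,None),(575.5,-167,110,None),(598.7,100,110,None),(598.7,100,43,None))"
```

```text
t: 6.13
tcp_pos: [582.4, -11.7, 42.4]
tcp_rot: [0.999, -0.053, -0.002, -0.0]
force: [-0.1, -0.5, -0.1]
grip_width: 0.85
grip_force: 0.0
t: 6.63
tcp_pos: [584.1, -11.8, 45.6]
tcp_rot: [0.999, -0.053, 0.001, 0.0]
force: [-0.9, -0.1, 2.5]
grip_width: 0.552
grip_force: 20.0
now [584.1 -11.8  45.6] zaxis [ 0.002 -0.    -1.   ] yaw y -96.0 q [-0.12  0.24  1.51 -0.    1.38  1.56] t 6.63 w 51.9 F [-0.9 -0.1  2.5] gf 20.0
(583.3, -11.8, 130, None) wz 0 shift [ -0.6   0.1 -84.4]
(575.5, -167, 80, None) wz 0 shift [  8.4 155.2  50. ]
(575.5, -167, 8, None) wz 0 shift [-0.1 -0.  72. ]
(575.5, -167, 110, None) wz 0 shift [   0.2    0.  -102. ]
(598.7, 100, 110, None) wz 0 shift [-4.90e+00 -2.68e+02 -1.00e-01]
(598.7, 100, 43, None) wz 0 shift [-0.1 -0.  67. ]
```

```bash
python3 -m pendant '[{"x":0,"y":0,"z":-10,"wx":0,"wy":0,"wz":0},{"x":0,"y":0,"z":-20,"wx":0,"wy":0,"wz":0},{"x":0,"y":0,"z":-25,"wx":0,"wy":0,"wz":0},{"x":0,"y":0,"z":-25,"wx":0,"wy":0,"wz":0},{"x":2,"y":31,"z":0,"wx":0,"wy":0,"wz":0},{"x":2,"y":31,"z":0,"wx":0,"wy":0,"wz":0},{"x":2,"y":31,"z":0,"wx":0,"wy":0,"wz":0},{"x":2,"y":31,"z":0,"wx":0,"wy":0,"wz":0},{"x":0.5,"y":31,"z":0,"wx":0,"wy":0,"wz":0},{"x":0,"y":0,"z":27,"wx":0,"wy":0,"wz":0},{"x":0,"y":0,"z":27,"wx":0,"wy":0,"wz":0},{"x":0,"y":0,"z":27,"wx":0,"wy":0,"wz":0},{"x":0,"y":0,"z":20,"wx":0,"wy":0,"wz":0},{"x":0,"y":0,"z":10,"wx":0,"wy":0,"wz":0},{"x":0,"y":0,"z":5.5,"wx":0,"wy":0,"wz":0},{"x":0,"y":0,"z":0,"wx":0,"wy":0,"wz":0},{"x":0,"y":0,"z":0,"wx":0,"wy":0,"wz":0}]'
python3 -m pendant '[{"x":0,"y":0,"z":0,"wx":0,"wy":0,"wz":0},{"x":0,"y":0,"z":0,"wx":0,"wy":0,"wz":0},{"x":0,"y":0,"z":0,"wx":0,"wy":0,"wz":0},{"x":0,"y":0,"z":-15,"wx":0,"wy":0,"wz":0},{"x":0,"y":0,"z":-25,"wx":0,"wy":0,"wz":0},{"x":0,"y":0,"z":-30,"wx":0,"wy":0,"wz":0},{"x":0,"y":0,"z":-30,"wx":0,"wy":0,"wz":0}]' 80
python3 -m pendant '[{"x":-0.5,"y":-30,"z":0,"wx":0,"wy":0,"wz":0},{"x":-0.5,"y":-30,"z":0,"wx":0,"wy":0,"wz":0},{"x":-0.5,"y":-30,"z":0,"wx":0,"wy":0,"wz":0},{"x":-0.5,"y":-30,"z":0,"wx":0,"wy":0,"wz":0},{"x":-0.5,"y":-30,"z":0,"wx":0,"wy":0,"wz":0},{"x":-0.5,"y":-30,"z":0,"wx":0,"wy":0,"wz":0},{"x":-0.5,"y":-30,"z":0,"wx":0,"wy":0,"wz":0},{"x":-0.5,"y":-30,"z":0,"wx":0,"wy":0,"wz":0},{"x":-1,"y":-28,"z":0,"wx":0,"wy":0,"wz":0},{"x":0,"y":0,"z":0,"wx":0,"wy":0,"wz":0},{"x":0,"y":0,"z":0,"wx":0,"wy":0,"wz":0}]'
python3 -c "
from h import *
plan((598.7,100.2,43,None),(642,-162,7,None))"
```

```text
t: 8.05
tcp_pos: [576.5, -167.0, 9.3]
tcp_rot: [0.999, -0.052, 0.001, 0.0]
force: [-0.8, 0.3, -1.7]
grip_width: 0.551
grip_force: 20.0
t: 8.63
tcp_pos: [575.2, -166.5, 108.6]
tcp_rot: [0.999, -0.053, -0.001, -0.0]
force: [0.8, -1.1, 0.5]
grip_width: 0.85
grip_force: 0.0
t: 9.55
tcp_pos: [598.8, 101.6, 108.2]
tcp_rot: [0.999, -0.051, 0.0, 0.0]
force: [-0.3, -0.3, 0.4]
grip_width: 0.853
grip_force: 0.0
now [598.8 101.6 108.2] zaxis [ 0.    -0.001 -1.   ] yaw y -95.9 q [ 0.07  0.25  1.38 -0.    1.51  1.75] t 9.55 w 80.2 F [-0.3 -0.3  0.4] gf 0.0
(598.7, 100.2, 43, None) wz 0 shift [-0.   1.3 65.2]
(642, -162, 7, None) wz 0 shift [ 69.8 256.4  36.2]
```

```bash
python3 -m pendant '[{"x":0,"y":1,"z":25,"wx":0,"wy":0,"wz":0},{"x":0,"y":0,"z":25,"wx":0,"wy":0,"wz":0},{"x":0,"y":0,"z":10,"wx":0,"wy":0,"wz":0},{"x":0,"y":0,"z":5,"wx":0,"wy":0,"wz":0},{"x":0,"y":0,"z":0,"wx":0,"wy":0,"wz":0}]'
python3 -m pendant '[{"x":0,"y":0,"z":0,"wx":0,"wy":0,"wz":0},{"x":0,"y":0,"z":0,"wx":0,"wy":0,"wz":0},{"x":0,"y":0,"z":0,"wx":0,"wy":0,"wz":0},{"x":0,"y":0,"z":0,"wx":0,"wy":0,"wz":0},{"x":0,"y":0,"z":0,"wx":0,"wy":0,"wz":0}]' 40 18
python3 -m pendant '[{"x":0,"y":0,"z":-10,"wx":0,"wy":0,"wz":0},{"x":0,"y":0,"z":-20,"wx":0,"wy":0,"wz":0},{"x":0,"y":0,"z":-25,"wx":0,"wy":0,"wz":0},{"x":0,"y":0,"z":-25,"wx":0,"wy":0,"wz":0},{"x":8,"y":28.5,"z":0,"wx":0,"wy":0,"wz":0},{"x":8,"y":28.5,"z":0,"wx":0,"wy":0,"wz":0},{"x":8,"y":28.5,"z":0,"wx":0,"wy":0,"wz":0},{"x":8,"y":28.5,"z":0,"wx":0,"wy":0,"wz":0},{"x":8,"y":28.5,"z":0,"wx":0,"wy":0,"wz":0},{"x":8,"y":28.5,"z":0,"wx":0,"wy":0,"wz":0},{"x":8,"y":28.5,"z":0,"wx":0,"wy":0,"wz":0},{"x":8,"y":28.5,"z":0,"wx":0,"wy":0,"wz":0},{"x":6,"y":28,"z":0,"wx":0,"wy":0,"wz":0}]'
python3 -m pendant '[{"x":0,"y":0,"z":27,"wx":0,"wy":0,"wz":0},{"x":0,"y":0,"z":27,"wx":0,"wy":0,"wz":0},{"x":0,"y":0,"z":27,"wx":0,"wy":0,"wz":0},{"x":0,"y":0,"z":20,"wx":0,"wy":0,"wz":0},{"x":0,"y":0,"z":10,"wx":0,"wy":0,"wz":0},{"x":0,"y":0,"z":5.5,"wx":0,"wy":0,"wz":0},{"x":0,"y":0,"z":0,"wx":0,"wy":0,"wz":0},{"x":0,"y":0,"z":0,"wx":0,"wy":0,"wz":0}]'
python3 -m pendant '[{"x":0,"y":0,"z":0,"wx":0,"wy":0,"wz":0},{"x":0,"y":0,"z":0,"wx":0,"wy":0,"wz":0},{"x":0,"y":0,"z":0,"wx":0,"wy":0,"wz":0},{"x":0,"y":0,"z":-15,"wx":0,"wy":0,"wz":0},{"x":0,"y":0,"z":-25,"wx":0,"wy":0,"wz":0},{"x":0,"y":0,"z":-30,"wx":0,"wy":0,"wz":0},{"x":0,"y":0,"z":-30,"wx":0,"wy":0,"wz":0}]' 80
python3 -c "
from h import *
a=np.radians(-6.6); c=np.array([564.7,47]); X=np.array([np.cos(a),np.sin(a)]); t=c+X*(70-163); print('tab',t)
plan((t[0],t[1],130,83.4),(t[0],t[1],130,-96.6),(500,50,250,-96))"
```

```text
t: 9.97
tcp_pos: [598.1, 98.2, 42.0]
tcp_rot: [0.999, -0.053, -0.001, 0.0]
force: [0.3, -0.2, 0.2]
grip_width: 0.851
grip_force: 0.0
t: 10.38
tcp_pos: [599.6, 99.5, 44.3]
tcp_rot: [0.999, -0.053, 0.001, -0.0]
force: [0.2, 0.5, 1.9]
grip_width: 0.589
grip_force: 18.0
t: 11.47
tcp_pos: [641.6, -164.2, 123.5]
tcp_rot: [0.999, -0.053, 0.0, 0.0]
force: [-0.2, -0.3, -0.4]
grip_width: 0.589
grip_force: 18.0
t: 12.13
tcp_pos: [642.4, -162.9, 8.0]
tcp_rot: [0.999, -0.052, 0.001, 0.0]
force: [0.8, 0.4, -0.2]
grip_width: 0.583
grip_force: 18.0
t: 12.72
tcp_pos: [640.9, -162.5, 107.0]
tcp_rot: [0.999, -0.053, -0.001, -0.0]
force: [0.3, 0.1, 0.3]
grip_width: 0.854
grip_force: 0.0
tab [472.3163328  57.689155 ]
now [ 640.9 -162.5  107. ] zaxis [-0.001  0.    -1.   ] yaw y -96.0 q [-0.33  0.37  1.23 -0.    1.55  1.34] t 12.72 w 80.2 F [0.3 0.1 0.3] gf 0.0
(np.float64(472.3163327991632), np.float64(57.689154995836596), 130, 83.4) wz 0.58 shift [-192.8 -199.3  -22.7]
(np.float64(472.3163327991632), np.float64(57.689154995836596), 130, -96.6) wz 0.0 shift [0. 0. 0.]
(500, 50, 250, -96) wz -0.6 shift [  28.2    4.7 -120. ]
```

```bash
python3 -m pendant '[{"x":0,"y":0,"z":0,"wx":0,"wy":0,"wz":-7},{"x":0,"y":0,"z":0,"wx":0,"wy":0,"wz":-7},{"x":0,"y":0,"z":0,"wx":0,"wy":0,"wz":-7},{"x":0,"y":0,"z":0,"wx":0,"wy":0,"wz":-7},{"x":0,"y":0,"z":0,"wx":0,"wy":0,"wz":-7},{"x":0,"y":0,"z":0,"wx":0,"wy":0,"wz":-7},{"x":0,"y":0,"z":0,"wx":0,"wy":0,"wz":-7},{"x":0,"y":0,"z":0,"wx":0,"wy":0,"wz":-7},{"x":0,"y":0,"z":0,"wx":0,"wy":0,"wz":-7},{"x":0,"y":0,"z":0,"wx":0,"wy":0,"wz":-7},{"x":0,"y":0,"z":0,"wx":0,"wy":0,"wz":-7},{"x":0,"y":0,"z":0,"wx":0,"wy":0,"wz":-7},{"x":0,"y":0,"z":0,"wx":0,"wy":0,"wz":-7}]' 50
python3 -m pendant '[{"x":0,"y":0,"z":0,"wx":0,"wy":0,"wz":-7},{"x":0,"y":0,"z":0,"wx":0,"wy":0,"wz":-7},{"x":0,"y":0,"z":0,"wx":0,"wy":0,"wz":-7},{"x":0,"y":0,"z":0,"wx":0,"wy":0,"wz":-7},{"x":0,"y":0,"z":0,"wx":0,"wy":0,"wz":-7},{"x":0,"y":0,"z":0,"wx":0,"wy":0,"wz":-7},{"x":0,"y":0,"z":0,"wx":0,"wy":0,"wz":-7},{"x":0,"y":0,"z":0,"wx":0,"wy":0,"wz":-7},{"x":0,"y":0,"z":0,"wx":0,"wy":0,"wz":-7},{"x":0,"y":0,"z":0,"wx":0,"wy":0,"wz":-7},{"x":0,"y":0,"z":0,"wx":0,"wy":0,"wz":-7},{"x":0,"y":0,"z":0,"wx":0,"wy":0,"wz":-7},{"x":0,"y":0,"z":0,"wx":0,"wy":0,"wz":-4},{"x":0,"y":0,"z":0,"wx":0,"wy":0,"wz":0},{"x":0,"y":0,"z":0,"wx":0,"wy":0,"wz":0}]'
python3 -c "
from h import *
d=np.load('pics/w1b.npz'); im=cv2.imread('pics/w1b.png')
h=cv2.cvtColor(im,cv2.COLOR_BGR2HSV); m=((h[...,0]>5)&(h[...,0]<22)&(h[...,1]>150)&(h[...,2]>120)); m[:115]=0;m[155:]=0;m[:,:290]=0;m[:,330:]=0
print(m.sum(),rect(m,d['K'],d['W'],42)); ys,xs=np.nonzero(m); k=ys>132
print(ray([xs[k].mean(),ys[k].mean()],d['K'],d['W'],42),ys.min(),ys.max())
print(ray([[xs[k].mean(),ys.max()+.5]],d['K'],d['W'],40))
a=np.radians(-6.6); c=np.array([564.7,47]); X=np.array([np.cos(a),np.sin(a)]); print('tab tip',c-X*104)
plan((472.3,57.7,110,83.4),)"
```

```text
t: 13.8
tcp_pos: [641.6, -162.7, 106.7]
tcp_rot: [0.735, 0.678, 0.0, 0.0]
force: [-0.8, 0.1, -0.8]
grip_width: 0.532
grip_force: 0.0
t: 15.05
tcp_pos: [641.5, -162.7, 106.7]
tcp_rot: [0.062, 0.998, -0.0, 0.0]
force: [-0.5, 0.3, -0.7]
grip_width: 0.534
grip_force: 0.0
418 ((482.90728759765625, 56.012454986572266), (31.135263442993164, 42.408203125), 84.0690689086914)
[[474.16074818  57.67333547  42.        ]] 120 149
[[460.9316507  59.270805   40.       ]]
tab tip [461.38923238  58.95346365]
now [ 641.5 -162.7  106.7] zaxis [ 0. -0. -1.] yaw y 82.9 q [-0.33  0.37  1.23 -0.    1.54 -1.78] t 15.05 w 50.2 F [-0.5  0.3 -0.7] gf 0.0
(472.3, 57.7, 110, 83.4) wz -0.54 shift [193.5 199.5  -3.4]
```

```bash
python3 -m pendant '[{"x":0,"y":0,"z":0,"wx":0,"wy":0,"wz":-0.5},{"x":24,"y":25,"z":0,"wx":0,"wy":0,"wz":0},{"x":24,"y":25,"z":0,"wx":0,"wy":0,"wz":0},{"x":24,"y":25,"z":0,"wx":0,"wy":0,"wz":0},{"x":24,"y":25,"z":0,"wx":0,"wy":0,"wz":0},{"x":24,"y":25,"z":0,"wx":0,"wy":0,"wz":0},{"x":24,"y":25,"z":0,"wx":0,"wy":0,"wz":0},{"x":24,"y":25,"z":0,"wx":0,"wy":0,"wz":0},{"x":25.5,"y":24.5,"z":0,"wx":0,"wy":0,"wz":0},{"x":0,"y":0,"z":25,"wx":0,"wy":0,"wz":0},{"x":0,"y":0,"z":25,"wx":0,"wy":0,"wz":0},{"x":0,"y":0,"z":25,"wx":0,"wy":0,"wz":0},{"x":0,"y":0,"z":12,"wx":0,"wy":0,"wz":0},{"x":0,"y":0,"z":0,"wx":0,"wy":0,"wz":0},{"x":0,"y":0,"z":0,"wx":0,"wy":0,"wz":0}]' 50
python3 -m pendant '[{"x":0,"y":0,"z":0,"wx":0,"wy":0,"wz":0},{"x":0,"y":0,"z":0,"wx":0,"wy":0,"wz":0},{"x":0,"y":0,"z":0,"wx":0,"wy":0,"wz":0},{"x":0,"y":0,"z":0,"wx":0,"wy":0,"wz":0},{"x":0,"y":0,"z":0,"wx":0,"wy":0,"wz":0},{"x":0,"y":0,"z":0,"wx":0,"wy":0,"wz":0}]' 10 20
python3 -c "
from h import *
plan()"
```

```text
t: 16.3
tcp_pos: [471.5, 57.6, 19.2]
tcp_rot: [0.057, 0.998, -0.0, -0.001]
force: [-0.3, 0.6, 0.7]
grip_width: 0.53
grip_force: 0.0
t: 16.8
tcp_pos: [472.6, 58.4, 20.2]
tcp_rot: [0.057, 0.998, 0.001, 0.001]
force: [0.9, 3.7, 1.7]
grip_width: 0.207
grip_force: 20.0
now [472.6  58.4  20.2] zaxis [ 0.002  0.002 -1.   ] yaw y 83.5 q [ 0.    0.04  1.8   0.    1.3  -1.45] t 16.8 w 19.5 F [0.9 3.7 1.7] gf 20.0
```

Gripped on the tab (19.5 mm). Next, the opening arc.

```bash
python3 -m pendant '[{"x":-0.5,"y":0,"z":-12,"wx":0,"wy":0,"wz":0},{"x":-1.3,"y":0,"z":-12.3,"wx":0,"wy":0,"wz":0},{"x":-5.5,"y":0,"z":-23.8,"wx":0,"wy":0,"wz":0},{"x":-9,"y":0,"z":-22.7,"wx":0,"wy":0,"wz":0},{"x":-12.2,"y":0,"z":-21.1,"wx":0,"wy":0,"wz":0},{"x":-15.3,"y":0,"z":-19.1,"wx":0,"wy":0,"wz":0},{"x":-17.9,"y":0,"z":-16.6,"wx":0,"wy":0,"wz":0},{"x":-20.2,"y":0,"z":-13.7,"wx":0,"wy":0,"wz":0},{"x":0,"y":0,"z":0,"wx":0,"wy":0,"wz":0}]'
python3 -m pendant '[{"x":-22,"y":0,"z":-10.5,"wx":0,"wy":0,"wz":0},{"x":-23.4,"y":0,"z":-7.1,"wx":0,"wy":0,"wz":0},{"x":-24.2,"y":0,"z":-3.5,"wx":0,"wy":0,"wz":0},{"x":0,"y":0,"z":0,"wx":0,"wy":0,"wz":0}]'
python3 -m pendant '[{"x":-24.4,"y":0,"z":0,"wx":0,"wy":0,"wz":0},{"x":-24.1,"y":0,"z":3.7,"wx":0,"wy":0,"wz":0},{"x":0,"y":0,"z":0,"wx":0,"wy":0,"wz":0},{"x":0,"y":0,"z":0,"wx":0,"wy":0,"wz":0}]'
```

```text
t: 17.55
tcp_pos: [556.1, 48.8, 163.2]
tcp_rot: [0.057, 0.998, 0.001, 0.002]
force: [-2.5, 3.7, 4.6]
grip_width: 0.212
grip_force: 20.0
t: 17.88
tcp_pos: [624.9, 41.0, 182.9]
tcp_rot: [0.057, 0.998, 0.001, 0.002]
force: [-0.5, 3.8, 5.2]
grip_width: 0.207
grip_force: 20.0
t: 18.22
tcp_pos: [672.6, 35.5, 179.0]
tcp_rot: [0.057, 0.998, 0.001, 0.002]
force: [2.6, 3.0, 3.8]
grip_width: 0.204
grip_force: 20.0
```

```bash
python3 -m pendant '[{"x":0,"y":0,"z":0,"wx":0,"wy":0,"wz":0},{"x":0,"y":0,"z":0,"wx":0,"wy":0,"wz":0},{"x":0,"y":0,"z":0,"wx":0,"wy":0,"wz":0},{"x":0,"y":0,"z":-15,"wx":0,"wy":0,"wz":0},{"x":0,"y":0,"z":-30,"wx":0,"wy":0,"wz":0},{"x":0,"y":0,"z":-30,"wx":0,"wy":0,"wz":0},{"x":22,"y":-18,"z":0,"wx":0,"wy":0,"wz":0},{"x":22,"y":-18,"z":0,"wx":0,"wy":0,"wz":0},{"x":22,"y":-17,"z":0,"wx":0,"wy":0,"wz":0},{"x":0,"y":0,"z":0,"wx":0,"wy":0,"wz":0},{"x":0,"y":0,"z":0,"wx":0,"wy":0,"wz":0}]' 60
python3 see.py w3 screw_tray loupe battery_case case_lid
python3 see.py w3 screw_tray
```

```text
t: 19.13
tcp_pos: [597.6, -11.2, 253.1]
tcp_rot: [0.058, 0.998, -0.0, -0.0]
force: [0.1, -0.3, -0.1]
grip_width: 0.639
grip_force: 0.0
screw_tray 0.61 [318.7, 138.0] 2641 [[545.0, -12.4], [84.6, 63.5], 84.7]
loupe 0.55 [402.6, 133.6] 1473 [[553.2, 108.6], [60.8, 57.6], 83.3]
battery_case 0.8 [366.1, 187.0] 26806 [[619.1, 79.3], [356.2, 245.8], 83.9]
case_lid 0.68 [367.0, 223.9] 11977 [[685.2, 72.0], [351.0, 105.4], 83.4]
now [599.5  -9.9 252.7] zaxis [-0.001 -0.    -1.   ] yaw y 83.5 q [-0.11  0.2   1.16 -0.    1.79 -1.57] t 19.38 w 59.7 F [ 0.5  0.5 -0.4] gf 0.0
screw_tray 0.92 [316.8, 137.5] 2731 [[545.2, -11.9], [86.1, 63.5], 84.6]
now [599.5  -9.9 252.7] zaxis [-0.001 -0.    -1.   ] yaw y 83.5 q [-0.11  0.2   1.16 -0.    1.79 -1.57] t 19.48 w 60.2 F [-0.4  0.3 -0.5] gf 0.0
```

View pics/w3.png

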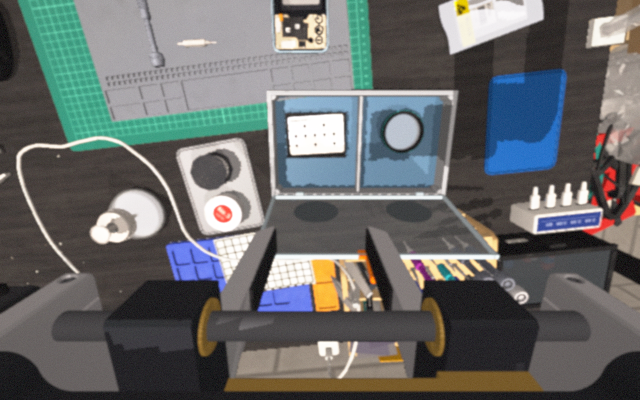

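The wrist view shows the lid open. The tray is in the left bay at pixel (317,137) with its 86 mm length along the case's y, and the loupe is at (403,132). The spool (212,172) and tin (223,213) stand on the grey mat. The 63 mm width runs along the case's x, so I'll grip along x.

```bash
python3 -m pendant '[{"x":0,"y":0,"z":0,"wx":0,"wy":0,"wz":6.8},{"x":0,"y":0,"z":0,"wx":0,"wy":0,"wz":6.8},{"x":0,"y":0,"z":0,"wx":0,"wy":0,"wz":6.8},{"x":0,"y":0,"z":0,"wx":0,"wy":0,"wz":6.8},{"x":0,"y":0,"z":0,"wx":0,"wy":0,"wz":6.8},{"x":0,"y":0,"z":0,"wx":0,"wy":0,"wz":6.8},{"x":0,"y":0,"z":0,"wx":0,"wy":0,"wz":6.8},{"x":0,"y":0,"z":0,"wx":0,"wy":0,"wz":6.8},{"x":0,"y":0,"z":0,"wx":0,"wy":0,"wz":6.8},{"x":0,"y":0,"z":0,"wx":0,"wy":0,"wz":6.8},{"x":0,"y":0,"z":0,"wx":0,"wy":0,"wz":6.8},{"x":0,"y":0,"z":0,"wx":0,"wy":0,"wz":6.8},{"x":0,"y":0,"z":0,"wx":0,"wy":0,"wz":6.8},{"x":0,"y":0,"z":0,"wx":0,"wy":0,"wz":0.5},{"x":0,"y":0,"z":0,"wx":0,"wy":0,"wz":0},{"x":0,"y":0,"z":0,"wx":0,"wy":0,"wz":0}]' 76
python3 -c "
from h import *
plan((545.1,-12.1,150,-5.4),(545.1,-12.1,7,-5.4),(545.1,-12.1,100,None),(564,288.5,100,-0.7),(564,288.5,5,-0.7))"
```

```text
t: 20.82
tcp_pos: [599.2, -10.2, 253.0]
tcp_rot: [0.739, 0.674, -0.0, -0.0]
force: [-0.4, -0.0, 0.4]
grip_width: 0.812
grip_force: 0.0
now [599.2 -10.2 253. ] zaxis [-0. -0. -1.] yaw y -5.3 q [-0.11  0.19  1.16 -0.    1.79 -0.02] t 20.82 w 76.4 F [-0.4 -0.   0.4] gf 0.0
(545.1, -12.1, 150, -5.4) wz 0.13 shift [ -7.  -53.6 103. ]
(545.1, -12.1, 7, -5.4) wz -0.0 shift [  0.   0. 143.]
(545.1, -12.1, 100, None) wz 0 shift [ -0.  -0. -93.]
(564, 288.5, 100, -0.7) wz -4.7 shift [300.8  15.2  -0. ]
(564, 288.5, 5, -0.7) wz 0.0 shift [ 0.  0. 95.]
```

```bash
python3 -m pendant '[{"x":-3.5,"y":-26.8,"z":0,"wx":0,"wy":0,"wz":0},{"x":-3.5,"y":-26.8,"z":0,"wx":0,"wy":0,"wz":0},{"x":0,"y":0,"z":30,"wx":0,"wy":0,"wz":0},{"x":0,"y":0,"z":30,"wx":0,"wy":0,"wz":0},{"x":0,"y":0,"z":30,"wx":0,"wy":0,"wz":0},{"x":0,"y":0,"z":30,"wx":0,"wy":0,"wz":0},{"x":0,"y":0,"z":30,"wx":0,"wy":0,"wz":0},{"x":0,"y":0,"z":30,"wx":0,"wy":0,"wz":0},{"x":0,"y":0,"z":25,"wx":0,"wy":0,"wz":0},{"x":0,"y":0,"z":20,"wx":0,"wy":0,"wz":0},{"x":0,"y":0,"z":10,"wx":0,"wy":0,"wz":0},{"x":0,"y":0,"z":6,"wx":0,"wy":0,"wz":0},{"x":0,"y":0,"z":4,"wx":0,"wy":0,"wz":0},{"x":0,"y":0,"z":1,"wx":0,"wy":0,"wz":0},{"x":0,"y":0,"z":0,"wx":0,"wy":0,"wz":0},{"x":0,"y":0,"z":0,"wx":0,"wy":0,"wz":0}]' 76
python3 -m pendant '[{"x":0,"y":0,"z":0,"wx":0,"wy":0,"wz":0},{"x":0,"y":0,"z":0,"wx":0,"wy":0,"wz":0},{"x":0,"y":0,"z":0,"wx":0,"wy":0,"wz":0},{"x":0,"y":0,"z":0,"wx":0,"wy":0,"wz":0},{"x":0,"y":0,"z":0,"wx":0,"wy":0,"wz":0}]' 50 18
```

```text
t: 22.15
tcp_pos: [545.8, -12.3, 8.4]
tcp_rot: [0.74, 0.673, 0.001, 0.001]
force: [-0.2, 0.4, -0.0]
grip_width: 0.809
grip_force: 0.0
t: 22.57
tcp_pos: [545.6, -12.3, 8.0]
tcp_rot: [0.74, 0.673, 0.0, 0.001]
force: [-0.2, 0.8, 3.1]
grip_width: 0.674
grip_force: 18.0
```

```bash
python3 -m pendant '[{"x":0,"y":0,"z":-10,"wx":0,"wy":0,"wz":0},{"x":0,"y":0,"z":-20,"wx":0,"wy":0,"wz":0},{"x":0,"y":0,"z":-25,"wx":0,"wy":0,"wz":0},{"x":0,"y":0,"z":-25,"wx":0,"wy":0,"wz":0},{"x":0,"y":0,"z":-20,"wx":0,"wy":0,"wz":-4.7},{"x":30,"y":1.5,"z":0,"wx":0,"wy":0,"wz":0},{"x":30,"y":1.5,"z":0,"wx":0,"wy":0,"wz":0},{"x":30,"y":1.5,"z":0,"wx":0,"wy":0,"wz":0},{"x":30,"y":1.5,"z":0,"wx":0,"wy":0,"wz":0},{"x":30,"y":1.5,"z":0,"wx":0,"wy":0,"wz":0},{"x":30,"y":1.5,"z":0,"wx":0,"wy":0,"wz":0},{"x":30,"y":1.5,"z":0,"wx":0,"wy":0,"wz":0},{"x":30,"y":1.5,"z":0,"wx":0,"wy":0,"wz":0},{"x":30,"y":1.5,"z":0,"wx":0,"wy":0,"wz":0},{"x":31,"y":1.5,"z":0,"wx":0,"wy":0,"wz":0},{"x":0,"y":0,"z":0,"wx":0,"wy":0,"wz":0},{"x":0,"y":0,"z":0,"wx":0,"wy":0,"wz":0}]'
python3 -c "
from h import *
plan((564,288.5,100,-0.7))"
```

```text
t: 23.98
tcp_pos: [563.1, 289.8, 106.8]
tcp_rot: [0.711, 0.704, -0.001, -0.0]
force: [0.2, -1.0, -0.3]
grip_width: 0.671
grip_force: 18.0
now [563.1 289.8 106.8] zaxis [-0.001 -0.001 -1.   ] yaw y -0.6 q [ 0.39  0.31  1.31 -0.    1.53  0.4 ] t 23.98 w 63.1 F [ 0.2 -1.  -0.3] gf 18.0
(564, 288.5, 100, -0.7) wz 0.14 shift [-1.3  0.9  6.8]
```

```bash
python3 -m pendant '[{"x":0,"y":0,"z":27,"wx":0,"wy":0,"wz":0},{"x":0,"y":0,"z":27,"wx":0,"wy":0,"wz":0},{"x":0,"y":0,"z":20,"wx":0,"wy":0,"wz":0},{"x":0,"y":0,"z":15,"wx":0,"wy":0,"wz":0},{"x":0,"y":0,"z":8,"wx":0,"wy":0,"wz":0},{"x":0,"y":0,"z":4.5,"wx":0,"wy":0,"wz":0},{"x":0,"y":0,"z":0,"wx":0,"wy":0,"wz":0},{"x":0,"y":0,"z":0,"wx":0,"wy":0,"wz":0},{"x":0,"y":0,"z":0,"wx":0,"wy":0,"wz":0}]'
python3 -m pendant '[{"x":0,"y":0,"z":0,"wx":0,"wy":0,"wz":0},{"x":0,"y":0,"z":0,"wx":0,"wy":0,"wz":0},{"x":0,"y":0,"z":0,"wx":0,"wy":0,"wz":0},{"x":0,"y":0,"z":-10,"wx":0,"wy":0,"wz":0},{"x":0,"y":0,"z":-25,"wx":0,"wy":0,"wz":0},{"x":0,"y":0,"z":-30,"wx":0,"wy":0,"wz":0},{"x":-18,"y":-19,"z":-30,"wx":0,"wy":0,"wz":0},{"x":-18,"y":-19,"z":-30,"wx":0,"wy":0,"wz":0},{"x":-18,"y":-19,"z":-30,"wx":0,"wy":0,"wz":0},{"x":-18,"y":-19,"z":-30,"wx":0,"wy":0,"wz":0},{"x":-16,"y":-19,"z":-30,"wx":0,"wy":0,"wz":0},{"x":0,"y":0,"z":0,"wx":0,"wy":0,"wz":0},{"x":0,"y":0,"z":0,"wx":0,"wy":0,"wz":0}]' 76
python3 see.py w4 screw_tray@12 battery blue_mat
python3 -c "
from h import *
c,K,W=cam('wrist')
for q,z,sx,sy,g in [('blue_mat',3,140,105,(564,288,0)),('screw_tray',13,63,86,(564,288,0)),('battery',3,62,128,(416,235,13))]:
    print(q,rfit(robot.cut_out('wrist',q)[0]['region'],K,W,z,sx,sy,g))
"
```

```text
t: 24.73
tcp_pos: [564.6, 288.3, 6.7]
tcp_rot: [0.712, 0.702, 0.001, 0.0]
force: [-1.0, -0.2, -0.8]
grip_width: 0.67
grip_force: 18.0
t: 25.82
tcp_pos: [468.5, 201.8, 224.7]
tcp_rot: [0.712, 0.702, 0.004, 0.002]
force: [-0.0, 0.6, 0.2]
grip_width: 0.811
grip_force: 0.0
screw_tray 0.67 [395.8, 107.3] 3403 [[562.2, 288.2], [86.2, 65.4], 89.2]
battery 0.71 [282.1, 152.3] 3837 [[414.6, 232.1], [61.9, 129.3], 13.2]
battery 0.58 [483.4, 254.6] 5775 [[740.0, 67.8], [153.5, 177.7], 88.0]
blue_mat 0.8 [416.3, 111.7] 5082 [[564.7, 288.0], [105.4, 141.2], 89.9]
now [467.2 201.9 218.6] zaxis [-0.004 -0.001 -1.   ] yaw y -0.7 q [ 0.3  -0.    1.44  0.    1.71  0.31] t 26.02 w 76.0 F [0.3 0.2 0.5] gf 0.0
blue_mat (np.float64(564.1), np.float64(288.2), np.float64(-1.11), 'med', np.float64(0.53))
screw_tray (np.float64(562.3), np.float64(288.8), np.float64(-0.91), 'med', np.float64(0.84))
battery (np.float64(415.2), np.float64(232.2), np.float64(13.08), 'med', np.float64(1.12))
```

View pics/w4.png

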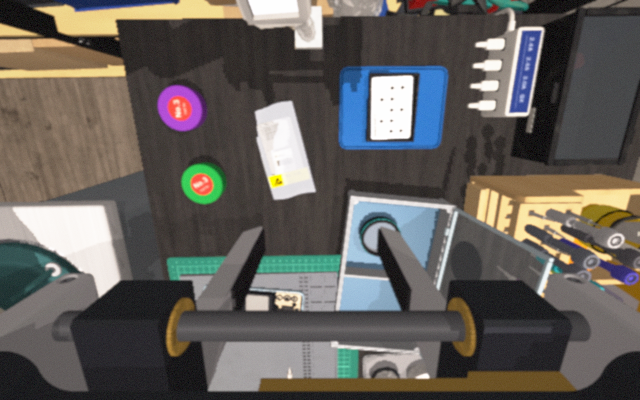

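The wrist view shows the tray centred on the blue mat at pixel (394,107), and the battery at (282,150). Battery next.

```bash
python3 -m pendant '[{"x":0,"y":0,"z":0,"wx":0,"wy":0,"wz":-7},{"x":0,"y":0,"z":0,"wx":0,"wy":0,"wz":-6.9},{"x":0,"y":0,"z":0,"wx":0,"wy":0,"wz":0},{"x":0,"y":0,"z":0,"wx":0,"wy":0,"wz":0}]' 68
python3 -c "
from h import *
plan((415.3,233,60,13.2),(415.3,233,1.5,13.2))"
```

```text
t: 26.55
tcp_pos: [467.6, 201.9, 220.0]
tcp_rot: [0.622, 0.783, -0.0, -0.0]
force: [-0.8, -0.2, 0.2]
grip_width: 0.723
grip_force: 0.0
now [467.6 201.9 220. ] zaxis [-0.001 -0.    -1.   ] yaw y 13.0 q [ 0.3  -0.01  1.44 -0.    1.71  0.07] t 26.55 w 68.0 F [-0.8 -0.2  0.2] gf 0.0
(415.3, 233, 60, 13.2) wz -0.19 shift [ 42.3 -43.7 160.1]
(415.3, 233, 1.5, 13.2) wz 0.0 shift [ 0.   0.1 58.5]
```

```bash
python3 -m pendant '[{"x":14,"y":-14.5,"z":0,"wx":0,"wy":0,"wz":-0.2},{"x":14,"y":-14.5,"z":0,"wx":0,"wy":0,"wz":0},{"x":14.3,"y":-14.7,"z":0,"wx":0,"wy":0,"wz":0},{"x":0,"y":0,"z":32,"wx":0,"wy":0,"wz":0},{"x":0,"y":0,"z":32,"wx":0,"wy":0,"wz":0},{"x":0,"y":0,"z":32,"wx":0,"wy":0,"wz":0},{"x":0,"y":0,"z":32,"wx":0,"wy":0,"wz":0},{"x":0,"y":0,"z":32,"wx":0,"wy":0,"wz":0},{"x":0,"y":0,"z":20,"wx":0,"wy":0,"wz":0},{"x":0,"y":0,"z":10,"wx":0,"wy":0,"wz":0},{"x":0,"y":0,"z":10,"wx":0,"wy":0,"wz":0},{"x":0,"y":0,"z":0,"wx":0,"wy":0,"wz":0},{"x":0,"y":0,"z":0,"wx":0,"wy":0,"wz":0},{"x":0,"y":0,"z":0,"wx":0,"wy":0,"wz":0}]'
python3 -c "
from h import *
plan();plan()"
```

```text
t: 27.72
tcp_pos: [416.8, 233.4, 22.3]
tcp_rot: [0.62, 0.784, 0.001, 0.001]
force: [-0.3, 0.1, 0.4]
grip_width: 0.72
grip_force: 0.0
now [416.8 233.4  22.3] zaxis [ 0.003  0.001 -1.   ] yaw y 13.3 q [ 0.39  0.04  1.8  -0.    1.3   0.16] t 27.72 w 67.6 F [-0.3  0.1  0.4] gf 0.0
now [416.8 233.4  22.3] zaxis [ 0.003  0.001 -1.   ] yaw y 13.3 q [ 0.39  0.04  1.8  -0.    1.3   0.16] t 27.72 w 67.6 F [-0.3  0.1  0.4] gf 0.0
```

```bash
python3 -m pendant '[{"x":0,"y":0,"z":9,"wx":0,"wy":0,"wz":0},{"x":0,"y":0,"z":6,"wx":0,"wy":0,"wz":0},{"x":0,"y":0,"z":3.5,"wx":0,"wy":0,"wz":0},{"x":0,"y":0,"z":0,"wx":0,"wy":0,"wz":0},{"x":0,"y":0,"z":0,"wx":0,"wy":0,"wz":0}]'
python3 -m pendant '[{"x":0,"y":0,"z":0,"wx":0,"wy":0,"wz":0},{"x":0,"y":0,"z":0,"wx":0,"wy":0,"wz":0},{"x":0,"y":0,"z":0,"wx":0,"wy":0,"wz":0},{"x":0,"y":0,"z":0,"wx":0,"wy":0,"wz":0},{"x":0,"y":0,"z":0,"wx":0,"wy":0,"wz":0},{"x":0,"y":0,"z":0,"wx":0,"wy":0,"wz":0}]' 30 18
```

```text
t: 28.13
tcp_pos: [415.1, 232.7, 1.7]
tcp_rot: [0.62, 0.785, -0.0, -0.0]
force: [0.4, 0.6, -0.4]
grip_width: 0.724
grip_force: 0.0
t: 28.63
tcp_pos: [415.7, 232.9, 2.4]
tcp_rot: [0.62, 0.785, 0.0, 0.0]
force: [0.5, -0.4, 0.1]
grip_width: 0.483
grip_force: 18.0
```

```bash
python3 -m pendant '[{"x":0,"y":0,"z":-8,"wx":0,"wy":0,"wz":0},{"x":0,"y":0,"z":-20,"wx":0,"wy":0,"wz":0},{"x":0,"y":0,"z":-30,"wx":0,"wy":0,"wz":0},{"x":0,"y":0,"z":-30,"wx":0,"wy":0,"wz":0},{"x":0,"y":0,"z":-32,"wx":0,"wy":0,"wz":0},{"x":0,"y":0,"z":0,"wx":0,"wy":0,"wz":-7},{"x":0,"y":0,"z":0,"wx":0,"wy":0,"wz":-7},{"x":0,"y":0,"z":0,"wx":0,"wy":0,"wz":-7},{"x":0,"y":0,"z":0,"wx":0,"wy":0,"wz":-7},{"x":0,"y":0,"z":0,"wx":0,"wy":0,"wz":-7},{"x":0,"y":0,"z":0,"wx":0,"wy":0,"wz":-7},{"x":0,"y":0,"z":0,"wx":0,"wy":0,"wz":-7},{"x":0,"y":0,"z":0,"wx":0,"wy":0,"wz":-7},{"x":0,"y":0,"z":0,"wx":0,"wy":0,"wz":-7},{"x":0,"y":0,"z":0,"wx":0,"wy":0,"wz":-7},{"x":0,"y":0,"z":0,"wx":0,"wy":0,"wz":-0.2},{"x":0,"y":0,"z":0,"wx":0,"wy":0,"wz":0},{"x":0,"y":0,"z":0,"wx":0,"wy":0,"wz":0}]'
python3 -c "
from h import *
plan((557.8,-12.6,120,83.4))"
```

```text
t: 30.13
tcp_pos: [415.3, 232.9, 122.3]
tcp_rot: [0.057, 0.998, -0.0, 0.0]
force: [-0.5, 0.1, -0.3]
grip_width: 0.481
grip_force: 18.0
now [415.3 232.9 122.3] zaxis [ 0. -0. -1.] yaw y 83.4 q [ 0.39 -0.05  1.67 -0.    1.52 -1.06] t 30.13 w 45.2 F [-0.5  0.1 -0.3] gf 18.0
(557.8, -12.6, 120, 83.4) wz 0.03 shift [-169.7 -227.5    2.4]
```

```bash
python3 -m pendant '[{"x":-19,"y":-25,"z":0,"wx":0,"wy":0,"wz":0},{"x":-19,"y":-25,"z":0,"wx":0,"wy":0,"wz":0},{"x":-19,"y":-25,"z":0,"wx":0,"wy":0,"wz":0},{"x":-19,"y":-25,"z":0,"wx":0,"wy":0,"wz":0},{"x":-19,"y":-25,"z":0,"wx":0,"wy":0,"wz":0},{"x":-19,"y":-25,"z":0,"wx":0,"wy":0,"wz":0},{"x":-19,"y":-26,"z":0,"wx":0,"wy":0,"wz":0},{"x":-19,"y":-26,"z":0,"wx":0,"wy":0,"wz":0},{"x":-17.7,"y":-25.5,"z":0,"wx":0,"wy":0,"wz":0},{"x":0,"y":0,"z":0,"wx":0,"wy":0,"wz":0},{"x":0,"y":0,"z":0,"wx":0,"wy":0,"wz":0},{"x":0,"y":0,"z":0,"wx":0,"wy":0,"wz":0}]'
python3 see.py w5 battery@120 loupe battery_case
python3 -c "
from h import *
plan((557.8,-12.6,7,83.4))"
```

```text
t: 31.13
tcp_pos: [558.2, -11.9, 121.9]
tcp_rot: [0.057, 0.998, 0.0, -0.0]
force: [0.6, 0.3, -1.4]
grip_width: 0.481
grip_force: 18.0
battery 0.96 [320.6, 218.7] 14599 [[554.6, -11.7], [65.9, 123.5], 83.5]
loupe 0.57 [438.3, 180.5] 2879 [[552.8, 108.3], [62.9, 58.6], 57.0]
battery_case 0.67 [413.0, 216.6] 28475 [[591.7, 66.8], [296.8, 195.1], 82.9]
now [558.2 -11.  122.3] zaxis [ 0.  0. -1.] yaw y 83.7 q [-0.12  0.14  1.48  0.    1.52 -1.58] t 31.33 w 45.1 F [-0.4 -0.6  0.2] gf 18.0
now [558.2 -11.  122.3] zaxis [ 0.  0. -1.] yaw y 83.7 q [-0.12  0.14  1.48  0.    1.52 -1.58] t 31.33 w 45.1 F [-0.4 -0.6  0.2] gf 18.0
(557.8, -12.6, 7, 83.4) wz 0.25 shift [  0.2  -1.6 115.3]
```

View pics/w5.png

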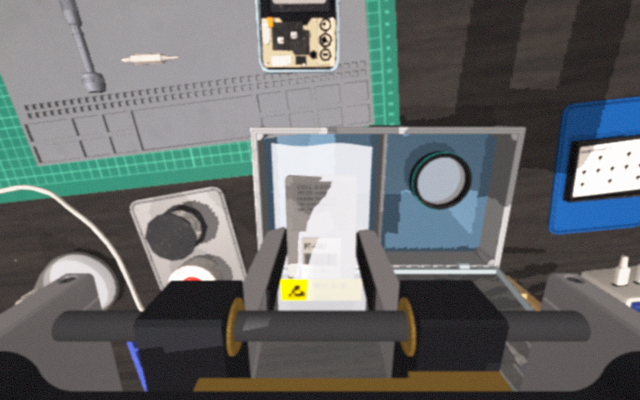

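The wrist view shows the battery held lengthwise over the empty bay, with its front end at row 140. The loupe at (440,180) is undisturbed. Lowering now.

```bash
python3 -m pendant '[{"x":-1,"y":-1,"z":0,"wx":0,"wy":0,"wz":0},{"x":0,"y":0,"z":25,"wx":0,"wy":0,"wz":0},{"x":0,"y":0,"z":25,"wx":0,"wy":0,"wz":0},{"x":0,"y":0,"z":20,"wx":0,"wy":0,"wz":0},{"x":0,"y":0,"z":15,"wx":0,"wy":0,"wz":0},{"x":0,"y":0,"z":10,"wx":0,"wy":0,"wz":0},{"x":0,"y":0,"z":8,"wx":0,"wy":0,"wz":0},{"x":0,"y":0,"z":6,"wx":0,"wy":0,"wz":0},{"x":0,"y":0,"z":5,"wx":0,"wy":0,"wz":0},{"x":0,"y":0,"z":1,"wx":0,"wy":0,"wz":0},{"x":0,"y":0,"z":0,"wx":0,"wy":0,"wz":0},{"x":0,"y":0,"z":0,"wx":0,"wy":0,"wz":0},{"x":0,"y":0,"z":0,"wx":0,"wy":0,"wz":0}]'
python3 -c "
from h import *
plan((558.5,-12.6,6.5,83.4))"
```

```text
t: 32.42
tcp_pos: [560.0, -13.4, 7.9]
tcp_rot: [0.056, 0.998, -0.0, 0.001]
force: [-0.3, 0.7, -0.2]
grip_width: 0.481
grip_force: 18.0
now [560.  -13.4   7.9] zaxis [ 0.001 -0.    -1.   ] yaw y 83.6 q [-0.13  0.23  1.61 -0.    1.3  -1.58] t 32.42 w 45.2 F [-0.3  0.7 -0.2] gf 18.0
(558.5, -12.6, 6.5, 83.4) wz 0.17 shift [1.5 0.7 1.4]
```

```bash
python3 -m pendant '[{"x":0,"y":0,"z":0.5,"wx":0,"wy":0,"wz":0},{"x":0,"y":0,"z":0,"wx":0,"wy":0,"wz":0},{"x":0,"y":0,"z":0,"wx":0,"wy":0,"wz":0},{"x":0,"y":0,"z":0,"wx":0,"wy":0,"wz":0},{"x":0,"y":0,"z":-8,"wx":0,"wy":0,"wz":0},{"x":0,"y":0,"z":-20,"wx":0,"wy":0,"wz":0},{"x":0,"y":0,"z":-30,"wx":0,"wy":0,"wz":0},{"x":0,"y":0,"z":-30,"wx":0,"wy":0,"wz":0},{"x":0,"y":0,"z":-30,"wx":0,"wy":0,"wz":0},{"x":0,"y":0,"z":-30,"wx":0,"wy":0,"wz":0},{"x":0,"y":0,"z":-30,"wx":0,"wy":0,"wz":0},{"x":0,"y":0,"z":-30,"wx":0,"wy":0,"wz":0},{"x":0,"y":0,"z":-37,"wx":0,"wy":0,"wz":0},{"x":-20,"y":5,"z":0,"wx":0,"wy":0,"wz":0},{"x":-20,"y":5,"z":0,"wx":0,"wy":0,"wz":0},{"x":0,"y":0,"z":0,"wx":0,"wy":0,"wz":0},{"x":0,"y":0,"z":0,"wx":0,"wy":0,"wz":0},{"x":0,"y":0,"z":0,"wx":0,"wy":0,"wz":0}]' 62
python3 see.py w6 battery@9 loupe case_lid solder_spool@33 round_tin@25
python3 -c "
from h import *
c,K,W=cam('wrist'); print(rfit(robot.cut_out('wrist','battery')[0]['region'],K,W,8,128,62,(558,-12,-6.6)))
a=np.radians(-6.6);X=np.array([np.cos(a),np.sin(a)]);Y=np.array([-X[1],X[0]]);o=np.array([564.7,47])
Q=[np.r_[o+X*x+Y*y,36] for x,y in [(-66,-118),(66,-118),(66,-2),(-66,-2),(-66,2),(66,2),(66,118),(-66,118)]]
for p in proj(Q,K,W): cv2.circle(c,tuple(np.round(p).astype(int).tolist()),1,(0,0,255),-1)
cv2.imwrite('pics/w6c.png',cv2.resize(c[60:260,140:500],(792,440)))
print(proj([np.r_[o+X*70+X*np.sin(t)*0,38] for t in [0]],K,W))
"
```

```text
t: 33.92
tcp_pos: [599.5, -7.9, 251.3]
tcp_rot: [0.056, 0.998, -0.0, -0.001]
force: [-0.4, 0.3, 0.3]
grip_width: 0.659
grip_force: 0.0
battery 0.67 [313.7, 148.3] 3635 [[557.3, -13.1], [62.9, 129.4], 82.4]
battery 0.4 [365.6, 188.3] 26498 [[647.4, 80.9], [380.8, 305.0], 83.5]
loupe 0.84 [401.1, 133.7] 1468 [[554.6, 108.4], [60.0, 56.4], 89.1]
case_lid 0.89 [364.7, 226.0] 12232 [[705.6, 68.0], [354.5, 146.8], 83.1]
case_lid 0.33 [314.9, 144.5] 3565 [[555.4, -13.2], [57.6, 116.9], 83.6]
solder_spool 0.64 [517.5, 103.4] 4384 [[561.3, 267.2], [100.2, 132.2], 89.1]
round_tin 0.91 [220.8, 214.9] 1232 [[640.4, -161.8], [56.0, 63.8], 36.6]
now [599.8  -7.9 251.9] zaxis [ 0. -0. -1.] yaw y 83.6 q [-0.11  0.2   1.16 -0.    1.79 -1.57] t 34.22 w 61.6 F [ 0.4 -0.5 -0. ] gf 0.0
(np.float64(558.6), np.float64(-14.2), np.float64(-6.66), 'med', np.float64(0.94))
[[356.81683462 195.66283295]]
```

View pics/w6c.png

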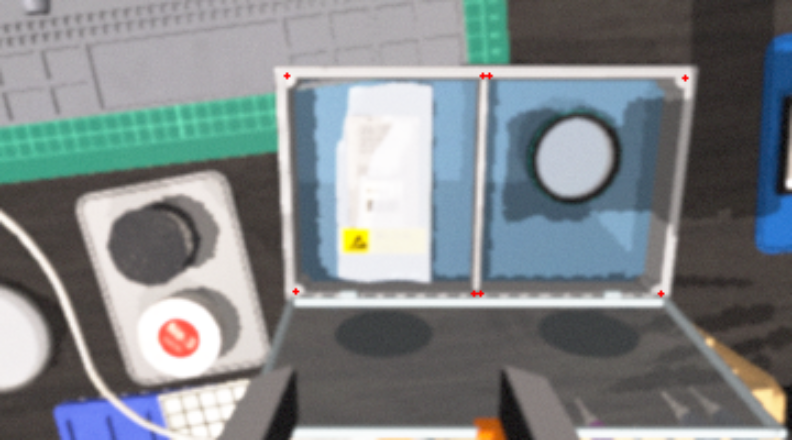

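The crop shows the projected case corners landing on the real ones and the battery centred flat in its bay. Now I'll grip the tab again and close the lid.

```bash
python3 -m pendant '[{"x":-22.3,"y":17.2,"z":0,"wx":0,"wy":0,"wz":0},{"x":-22.3,"y":17.2,"z":0,"wx":0,"wy":0,"wz":0},{"x":-22.3,"y":17,"z":0,"wx":0,"wy":0,"wz":0},{"x":0,"y":0,"z":25,"wx":0,"wy":0,"wz":0},{"x":0,"y":0,"z":25,"wx":0,"wy":0,"wz":0},{"x":0,"y":0,"z":15,"wx":0,"wy":0,"wz":0},{"x":0,"y":0,"z":8,"wx":0,"wy":0,"wz":0},{"x":0,"y":0,"z":0,"wx":0,"wy":0,"wz":0},{"x":0,"y":0,"z":0,"wx":0,"wy":0,"wz":0}]' 50
python3 -m pendant '[{"x":0,"y":0,"z":0,"wx":0,"wy":0,"wz":0},{"x":0,"y":0,"z":0,"wx":0,"wy":0,"wz":0},{"x":0,"y":0,"z":0,"wx":0,"wy":0,"wz":0},{"x":0,"y":0,"z":0,"wx":0,"wy":0,"wz":0},{"x":0,"y":0,"z":0,"wx":0,"wy":0,"wz":0},{"x":0,"y":0,"z":0,"wx":0,"wy":0,"wz":0}]' 10 20
python3 -c "
from h import *
plan((672.4,35.6,179,83.4))"
```

```text
t: 35.07
tcp_pos: [672.5, 35.7, 179.1]
tcp_rot: [0.056, 0.998, -0.0, 0.0]
force: [-0.3, 0.3, 0.1]
grip_width: 0.53
grip_force: 0.0
t: 35.57
tcp_pos: [672.8, 35.6, 179.4]
tcp_rot: [0.056, 0.998, -0.0, 0.001]
force: [-0.6, -0.6, 2.0]
grip_width: 0.207
grip_force: 20.0
now [672.8  35.6 179.4] zaxis [ 0.001 -0.    -1.   ] yaw y 83.6 q [-0.03  0.37  1.08 -0.    1.69 -1.49] t 35.57 w 19.4 F [-0.6 -0.6  2. ] gf 20.0
(672.4, 35.6, 179, 83.4) wz 0.17 shift [ 0.4 -0.1  0.4]
```

```bash
python3 -m pendant '[{"x":24.1,"y":0,"z":-3.7,"wx":0,"wy":0,"wz":0},{"x":24.4,"y":0,"z":0,"wx":0,"wy":0,"wz":0},{"x":24.2,"y":0,"z":3.5,"wx":0,"wy":0,"wz":0},{"x":23.4,"y":0,"z":7.1,"wx":0,"wy":0,"wz":0},{"x":22,"y":0,"z":10.5,"wx":0,"wy":0,"wz":0},{"x":20.2,"y":0,"z":13.7,"wx":0,"wy":0,"wz":0},{"x":17.9,"y":0,"z":16.6,"wx":0,"wy":0,"wz":0},{"x":15.3,"y":0,"z":19.1,"wx":0,"wy":0,"wz":0},{"x":12.2,"y":0,"z":21.1,"wx":0,"wy":0,"wz":0},{"x":9,"y":0,"z":22.7,"wx":0,"wy":0,"wz":0},{"x":0,"y":0,"z":0,"wx":0,"wy":0,"wz":0}]'
python3 -m pendant '[{"x":3.4,"y":0,"z":12,"wx":0,"wy":0,"wz":0},{"x":2.1,"y":0,"z":11.8,"wx":0,"wy":0,"wz":0},{"x":1.3,"y":0,"z":12.3,"wx":0,"wy":0,"wz":0},{"x":0.4,"y":0,"z":8,"wx":0,"wy":0,"wz":0},{"x":0.1,"y":0,"z":4,"wx":0,"wy":0,"wz":0},{"x":0,"y":0,"z":2,"wx":0,"wy":0,"wz":0},{"x":0,"y":0,"z":0,"wx":0,"wy":0,"wz":0},{"x":0,"y":0,"z":0,"wx":0,"wy":0,"wz":0},{"x":0,"y":0,"z":0,"wx":0,"wy":0,"wz":0}]'
python3 -c "
from h import *
plan((472.4,57.8,19,83.4))"
```

```text
t: 36.48
tcp_pos: [478.8, 57.7, 64.4]
tcp_rot: [0.056, 0.998, 0.0, -0.001]
force: [1.6, 0.5, -1.8]
grip_width: 0.211
grip_force: 20.0
t: 37.23
tcp_pos: [473.5, 58.3, 20.1]
tcp_rot: [0.056, 0.998, 0.0, -0.001]
force: [-7.7, 0.9, 10.5]
grip_width: 0.212
grip_force: 20.0
now [473.5  58.3  20.1] zaxis [-0.001  0.    -1.   ] yaw y 83.6 q [ 0.    0.04  1.8   0.    1.3  -1.46] t 37.23 w 20.0 F [-7.7  0.9 10.5] gf 20.0
(472.4, 57.8, 19, 83.4) wz 0.18 shift [ 1.1 -0.6  1.1]
```

```bash
python3 -m pendant '[{"x":1,"y":0,"z":1.5,"wx":0,"wy":0,"wz":0},{"x":0,"y":0,"z":0,"wx":0,"wy":0,"wz":0},{"x":0,"y":0,"z":0,"wx":0,"wy":0,"wz":0}]'
python3 -m pendant '[{"x":0,"y":0,"z":0,"wx":0,"wy":0,"wz":0},{"x":0,"y":0,"z":0,"wx":0,"wy":0,"wz":0},{"x":0,"y":0,"z":0,"wx":0,"wy":0,"wz":0},{"x":0,"y":0,"z":-10,"wx":0,"wy":0,"wz":0},{"x":0,"y":0,"z":-30,"wx":0,"wy":0,"wz":0},{"x":0,"y":0,"z":-30,"wx":0,"wy":0,"wz":0},{"x":0,"y":0,"z":-20,"wx":0,"wy":0,"wz":0},{"x":0,"y":0,"z":0,"wx":0,"wy":0,"wz":0},{"x":0,"y":0,"z":0,"wx":0,"wy":0,"wz":0}]' 80
python3 -c "
from h import *
plan((575.8,-166.8,108,84.0),(575.8,-166.8,8,84))
c,K,W=cam('top'); cv2.imwrite('pics/t7.png',cv2.resize(c[100:210,260:420],(800,550),interpolation=cv2.INTER_CUBIC))
c,K,W=cam('scene'); cv2.imwrite('pics/s7.png',cv2.resize(c[150:270,290:430],(700,600),interpolation=cv2.INTER_CUBIC))"
```

```text
t: 37.48
tcp_pos: [473.6, 58.3, 20.0]
tcp_rot: [0.056, 0.998, -0.0, 0.001]
force: [-7.0, 0.3, 15.7]
grip_width: 0.211
grip_force: 20.0
t: 38.23
tcp_pos: [473.8, 58.2, 107.9]
tcp_rot: [0.056, 0.998, 0.0, 0.002]
force: [0.0, -0.6, -1.1]
grip_width: 0.808
grip_force: 0.0
now [473.8  58.2 107.9] zaxis [ 0.003 -0.    -1.   ] yaw y 83.6 q [ 0.   -0.04  1.69 -0.    1.48 -1.46] t 38.23 w 76.0 F [ 0.  -0.6 -1.1] gf 0.0
(575.8, -166.8, 108, 84.0) wz -0.43 shift [-124.9 -213.1    0.3]
(575.8, -166.8, 8, 84) wz -0.0 shift [  0.3  -0.  100. ]
```

View pics/s7.png

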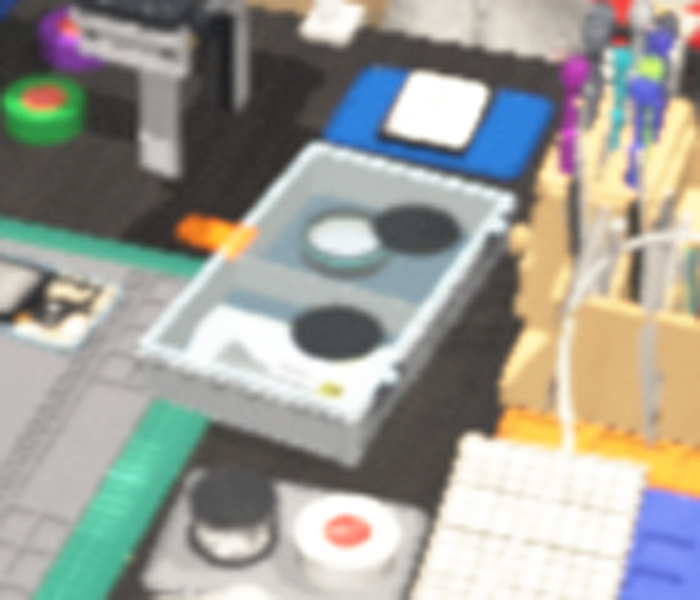

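The scene crop shows the lid flush and shut with both dark pads free, at (415,228) and (338,332). The spool (232,510) and tin (347,540) are on the grey mat. Time to return the spool.

```bash
python3 -m pendant '[{"x":0,"y":0,"z":0,"wx":0,"wy":0,"wz":-0.4},{"x":-15.6,"y":-26.6,"z":0,"wx":0,"wy":0,"wz":0},{"x":-15.6,"y":-26.6,"z":0,"wx":0,"wy":0,"wz":0},{"x":-15.6,"y":-26.6,"z":0,"wx":0,"wy":0,"wz":0},{"x":-15.6,"y":-26.6,"z":0,"wx":0,"wy":0,"wz":0},{"x":-15.6,"y":-26.6,"z":0,"wx":0,"wy":0,"wz":0},{"x":-15.6,"y":-26.6,"z":0,"wx":0,"wy":0,"wz":0},{"x":-15.6,"y":-26.6,"z":0,"wx":0,"wy":0,"wz":0},{"x":-15.6,"y":-26.6,"z":0,"wx":0,"wy":0,"wz":0},{"x":0,"y":0,"z":0,"wx":0,"wy":0,"wz":0},{"x":0,"y":0,"z":0,"wx":0,"wy":0,"wz":0},{"x":0,"y":0,"z":0,"wx":0,"wy":0,"wz":0},{"x":0,"y":0,"z":0,"wx":0,"wy":0,"wz":0}]' 80
python3 -c "
from h import *
plan((575.8,-166.8,8,84))"
```

```text
t: 39.42
tcp_pos: [573.8, -165.1, 105.6]
tcp_rot: [0.052, 0.999, 0.0, -0.001]
force: [-0.3, 0.6, 0.2]
grip_width: 0.85
grip_force: 0.0
now [ 573.8 -165.1  105.6] zaxis [-0.002  0.001 -1.   ] yaw y 84.0 q [-0.38  0.23  1.41  0.    1.51 -1.84] t 39.42 w 79.9 F [-0.3  0.6  0.2] gf 0.0
(575.8, -166.8, 8, 84) wz 0.04 shift [-2.3 -1.5 97.6]
```

```bash
python3 -m pendant '[{"x":-2,"y":-1.5,"z":25,"wx":0,"wy":0,"wz":0},{"x":0,"y":0,"z":27,"wx":0,"wy":0,"wz":0},{"x":0,"y":0,"z":25,"wx":0,"wy":0,"wz":0},{"x":0,"y":0,"z":14,"wx":0,"wy":0,"wz":0},{"x":0,"y":0,"z":6,"wx":0,"wy":0,"wz":0},{"x":0,"y":0,"z":0,"wx":0,"wy":0,"wz":0},{"x":0,"y":0,"z":0,"wx":0,"wy":0,"wz":0},{"x":0,"y":0,"z":0,"wx":0,"wy":0,"wz":0}]' 80
python3 -c "
from h import *
plan((575.8,-166.8,8,84))"
python3 -m pendant '[{"x":0,"y":0,"z":0,"wx":0,"wy":0,"wz":0},{"x":0,"y":0,"z":0,"wx":0,"wy":0,"wz":0},{"x":0,"y":0,"z":0,"wx":0,"wy":0,"wz":0},{"x":0,"y":0,"z":0,"wx":0,"wy":0,"wz":0},{"x":0,"y":0,"z":0,"wx":0,"wy":0,"wz":0},{"x":0,"y":0,"z":0,"wx":0,"wy":0,"wz":0}]' 40 20
python3 -c "
from h import *
plan((575.8,-166.8,8,84))"
```

```text
t: 40.08
tcp_pos: [577.6, -168.2, 11.4]
tcp_rot: [0.052, 0.999, -0.001, 0.002]
force: [0.8, -0.0, -1.1]
grip_width: 0.851
grip_force: 0.0
now [ 577.6 -168.2   11.4] zaxis [ 0.003 -0.001 -1.   ] yaw y 84.0 q [-0.38  0.31  1.5  -0.    1.32 -1.84] t 40.08 w 80.0 F [ 0.8 -0.  -1.1] gf 0.0
(575.8, -166.8, 8, 84) wz 0.01 shift [1.9 1.2 3.4]
t: 40.58
tcp_pos: [576.6, -168.1, 9.9]
tcp_rot: [0.053, 0.999, 0.0, 0.0]
force: [-0.6, 0.6, 1.4]
grip_width: 0.549
grip_force: 20.0
now [ 576.6 -168.1    9.9] zaxis [ 0.001  0.    -1.   ] yaw y 84.0 q [-0.38  0.31  1.51  0.    1.32 -1.84] t 40.58 w 51.6 F [-0.6  0.6  1.4] gf 20.0
(575.8, -166.8, 8, 84) wz -0.03 shift [1.  1.2 1.9]
```

```bash
python3 -m pendant '[{"x":0,"y":0,"z":-10,"wx":0,"wy":0,"wz":0},{"x":0,"y":0,"z":-20,"wx":0,"wy":0,"wz":0},{"x":0,"y":0,"z":-25,"wx":0,"wy":0,"wz":0},{"x":0,"y":0,"z":-25,"wx":0,"wy":0,"wz":0},{"x":0,"y":0,"z":-20,"wx":0,"wy":0,"wz":0},{"x":1.8,"y":31,"z":0,"wx":0,"wy":0,"wz":0},{"x":1.8,"y":31,"z":0,"wx":0,"wy":0,"wz":0},{"x":1.8,"y":31,"z":0,"wx":0,"wy":0,"wz":0},{"x":1.8,"y":31,"z":0,"wx":0,"wy":0,"wz":0},{"x":1.7,"y":32,"z":0,"wx":0,"wy":0,"wz":0},{"x":0,"y":0,"z":20,"wx":0,"wy":0,"wz":0},{"x":0,"y":0,"z":20,"wx":0,"wy":0,"wz":0},{"x":0,"y":0,"z":8,"wx":0,"wy":0,"wz":0},{"x":0,"y":0,"z":0,"wx":0,"wy":0,"wz":0},{"x":0,"y":0,"z":0,"wx":0,"wy":0,"wz":0},{"x":0,"y":0,"z":0,"wx":0,"wy":0,"wz":0},{"x":0,"y":0,"z":0,"wx":0,"wy":0,"wz":0},{"x":0,"y":0,"z":0,"wx":0,"wy":0,"wz":0},{"x":0,"y":0,"z":0,"wx":0,"wy":0,"wz":0}]'
python3 -c "
from h import *
plan((584,-11.8,46.5,84))
cam('wrist');cam('wrist')
plan((584,-11.8,46.5,84))"
```

```text
t: 42.17
tcp_pos: [584.5, -12.5, 62.5]
tcp_rot: [0.053, 0.999, -0.0, 0.001]
force: [0.0, 1.2, -1.3]
grip_width: 0.547
grip_force: 20.0
now [584.5 -12.5  62.5] zaxis [ 0.002 -0.    -1.   ] yaw y 83.9 q [-0.12  0.23  1.49 -0.    1.41 -1.58] t 42.17 w 51.4 F [ 0.   1.2 -1.3] gf 20.0
(584, -11.8, 46.5, 84) wz -0.05 shift [ 0.6  0.6 16. ]
now [584.2 -12.3  62. ] zaxis [ 0.001 -0.    -1.   ] yaw y 84.0 q [-0.12  0.23  1.49 -0.    1.41 -1.58] t 42.27 w 51.5 F [-0.2 -0.6 -0.7] gf 20.0
(584, -11.8, 46.5, 84) wz -0.04 shift [ 0.3  0.5 15.5]
```

Lower and release, then move over to the tin.

```bash
python3 -m pendant '[{"x":0.3,"y":0.5,"z":7,"wx":0,"wy":0,"wz":0},{"x":0,"y":0,"z":5,"wx":0,"wy":0,"wz":0},{"x":0,"y":0,"z":3,"wx":0,"wy":0,"wz":0},{"x":0,"y":0,"z":0,"wx":0,"wy":0,"wz":0},{"x":0,"y":0,"z":0,"wx":0,"wy":0,"wz":0},{"x":0,"y":0,"z":0.5,"wx":0,"wy":0,"wz":0},{"x":0,"y":0,"z":0,"wx":0,"wy":0,"wz":0},{"x":0,"y":0,"z":0,"wx":0,"wy":0,"wz":0},{"x":0,"y":0,"z":0,"wx":0,"wy":0,"wz":0}]'
python3 -m pendant '[{"x":0,"y":0,"z":0,"wx":0,"wy":0,"wz":0},{"x":0,"y":0,"z":0,"wx":0,"wy":0,"wz":0},{"x":0,"y":0,"z":0,"wx":0,"wy":0,"wz":0},{"x":0,"y":0,"z":0,"wx":0,"wy":0,"wz":0},{"x":0,"y":0,"z":-10,"wx":0,"wy":0,"wz":0},{"x":0,"y":0,"z":-25,"wx":0,"wy":0,"wz":0},{"x":0,"y":0,"z":-25,"wx":0,"wy":0,"wz":0},{"x":-8.5,"y":-29,"z":0,"wx":0,"wy":0,"wz":0},{"x":-8.5,"y":-29,"z":0,"wx":0,"wy":0,"wz":0},{"x":-8.5,"y":-29,"z":0,"wx":0,"wy":0,"wz":0},{"x":-8.5,"y":-29,"z":0,"wx":0,"wy":0,"wz":0},{"x":-8.5,"y":-29,"z":0,"wx":0,"wy":0,"wz":0},{"x":0,"y":0,"z":0,"wx":0,"wy":0,"wz":0},{"x":0,"y":0,"z":0,"wx":0,"wy":0,"wz":0},{"x":0,"y":0,"z":0,"wx":0,"wy":0,"wz":0},{"x":0,"y":0,"z":0,"wx":0,"wy":0,"wz":0},{"x":0,"y":0,"z":0,"wx":0,"wy":0,"wz":0},{"x":0,"y":0,"z":0,"wx":0,"wy":0,"wz":0}]' 80
python3 -c "
from h import *
plan((641.8,-162.6,7.5,84))"
```

```text
t: 43.02
tcp_pos: [583.4, -11.5, 46.8]
tcp_rot: [0.052, 0.999, -0.0, -0.0]
force: [-3.4, 0.1, 5.9]
grip_width: 0.547
grip_force: 20.0
t: 44.52
tcp_pos: [610.8, -159.1, 106.2]
tcp_rot: [0.052, 0.999, -0.0, 0.0]
force: [-0.4, 0.6, 0.2]
grip_width: 0.851
grip_force: 0.0
now [ 610.8 -159.1  106.2] zaxis [ 0. -0. -1.] yaw y 84.1 q [-0.34  0.3   1.31  0.    1.52 -1.81] t 44.52 w 80.0 F [-0.4  0.6  0.2] gf 0.0
(641.8, -162.6, 7.5, 84) wz 0.07 shift [-31.2  -0.3  98.7]
```

```bash
python3 -m pendant '[{"x":-31,"y":-0.3,"z":0,"wx":0,"wy":0,"wz":0},{"x":0,"y":0,"z":25,"wx":0,"wy":0,"wz":0},{"x":0,"y":0,"z":27,"wx":0,"wy":0,"wz":0},{"x":0,"y":0,"z":25,"wx":0,"wy":0,"wz":0},{"x":0,"y":0,"z":14,"wx":0,"wy":0,"wz":0},{"x":0,"y":0,"z":7.5,"wx":0,"wy":0,"wz":0},{"x":0,"y":0,"z":0,"wx":0,"wy":0,"wz":0},{"x":0,"y":0,"z":0,"wx":0,"wy":0,"wz":0},{"x":0,"y":0,"z":0,"wx":0,"wy":0,"wz":0},{"x":0,"y":0,"z":0,"wx":0,"wy":0,"wz":0},{"x":0,"y":0,"z":0,"wx":0,"wy":0,"wz":0},{"x":0,"y":0,"z":0,"wx":0,"wy":0,"wz":0}]'
python3 -m pendant '[{"x":0,"y":0,"z":0,"wx":0,"wy":0,"wz":0},{"x":0,"y":0,"z":0,"wx":0,"wy":0,"wz":0},{"x":0,"y":0,"z":0,"wx":0,"wy":0,"wz":0},{"x":0,"y":0,"z":0,"wx":0,"wy":0,"wz":0},{"x":0,"y":0,"z":0,"wx":0,"wy":0,"wz":0},{"x":0,"y":0,"z":0,"wx":0,"wy":0,"wz":0},{"x":0,"y":0,"z":0,"wx":0,"wy":0,"wz":0},{"x":0,"y":0,"z":0,"wx":0,"wy":0,"wz":0}]' 40 18
python3 -c "
from h import *
plan((641.8,-162.6,7.5,84),(598.8,99.6,110,84))"
```

```text
t: 45.52
tcp_pos: [642.1, -164.0, 8.7]
tcp_rot: [0.053, 0.999, -0.0, 0.001]
force: [-0.2, 0.6, 0.9]
grip_width: 0.851
grip_force: 0.0
t: 46.18
tcp_pos: [641.5, -163.8, 7.5]
tcp_rot: [0.053, 0.999, 0.0, -0.0]
force: [-0.4, 0.5, 0.2]
grip_width: 0.584
grip_force: 18.0
now [ 641.5 -163.8    7.5] zaxis [-0.  0. -1.] yaw y 84.0 q [-0.34  0.44  1.34 -0.    1.36 -1.8 ] t 46.18 w 54.9 F [-0.4  0.5  0.2] gf 18.0
(641.8, -162.6, 7.5, 84) wz -0.03 shift [-0.2  1.2 -0. ]
(598.8, 99.6, 110, 84) wz -0.0 shift [  70.2  256.3 -102.5]
```

```bash
python3 -m pendant '[{"x":0,"y":0,"z":-10,"wx":0,"wy":0,"wz":0},{"x":0,"y":0,"z":-22,"wx":0,"wy":0,"wz":0},{"x":0,"y":0,"z":-30,"wx":0,"wy":0,"wz":0},{"x":0,"y":0,"z":-30,"wx":0,"wy":0,"wz":0},{"x":0,"y":0,"z":-20,"wx":0,"wy":0,"wz":0},{"x":7.8,"y":28.5,"z":0,"wx":0,"wy":0,"wz":0},{"x":7.8,"y":28.5,"z":0,"wx":0,"wy":0,"wz":0},{"x":7.8,"y":28.5,"z":0,"wx":0,"wy":0,"wz":0},{"x":7.8,"y":28.5,"z":0,"wx":0,"wy":0,"wz":0},{"x":7.8,"y":28.5,"z":0,"wx":0,"wy":0,"wz":0},{"x":7.8,"y":28.5,"z":0,"wx":0,"wy":0,"wz":0},{"x":7.8,"y":28.5,"z":0,"wx":0,"wy":0,"wz":0},{"x":7.8,"y":28.5,"z":0,"wx":0,"wy":0,"wz":0},{"x":7.8,"y":28.3,"z":0,"wx":0,"wy":0,"wz":0}]'
python3 -m pendant '[{"x":0,"y":0,"z":22,"wx":0,"wy":0,"wz":0},{"x":0,"y":0,"z":22,"wx":0,"wy":0,"wz":0},{"x":0,"y":0,"z":12,"wx":0,"wy":0,"wz":0},{"x":0,"y":0,"z":0,"wx":0,"wy":0,"wz":0},{"x":0,"y":0,"z":0,"wx":0,"wy":0,"wz":0},{"x":0,"y":0,"z":0,"wx":0,"wy":0,"wz":0},{"x":0,"y":0,"z":0,"wx":0,"wy":0,"wz":0},{"x":0,"y":0,"z":0,"wx":0,"wy":0,"wz":0},{"x":0,"y":0,"z":0,"wx":0,"wy":0,"wz":0}]'
python3 -c "
from h import *
cam('wrist');cam('wrist')
plan((598.6,99.7,45,84))"
```

```text
t: 47.35
tcp_pos: [598.3, 99.8, 120.4]
tcp_rot: [0.053, 0.999, -0.0, 0.0]
force: [0.4, -0.0, -0.3]
grip_width: 0.584
grip_force: 18.0
t: 48.1
tcp_pos: [599.4, 98.2, 64.7]
tcp_rot: [0.053, 0.999, 0.0, 0.001]
force: [0.2, 0.4, -1.2]
grip_width: 0.589
grip_force: 18.0
now [599.   98.3  64.1] zaxis [ 0.001 -0.    -1.   ] yaw y 84.0 q [ 0.07  0.28  1.43 -0.    1.43 -1.4 ] t 48.2 w 55.6 F [ 0.7  0.4 -1.1] gf 18.0
(598.6, 99.7, 45, 84) wz -0.04 shift [ 0.6  1.3 19.1]
```

```bash
python3 -m pendant '[{"x":0.3,"y":1.2,"z":8,"wx":0,"wy":0,"wz":0},{"x":0,"y":0,"z":6,"wx":0,"wy":0,"wz":0},{"x":0,"y":0,"z":4,"wx":0,"wy":0,"wz":0},{"x":0,"y":0,"z":1,"wx":0,"wy":0,"wz":0},{"x":0,"y":0,"z":0,"wx":0,"wy":0,"wz":0},{"x":0,"y":0,"z":0,"wx":0,"wy":0,"wz":0},{"x":0,"y":0,"z":0.5,"wx":0,"wy":0,"wz":0},{"x":0,"y":0,"z":0,"wx":0,"wy":0,"wz":0},{"x":0,"y":0,"z":0,"wx":0,"wy":0,"wz":0}]'
python3 -m pendant '[{"x":0,"y":0,"z":0,"wx":0,"wy":0,"wz":0},{"x":0,"y":0,"z":0,"wx":0,"wy":0,"wz":0},{"x":0,"y":0,"z":0,"wx":0,"wy":0,"wz":0},{"x":0,"y":0,"z":0,"wx":0,"wy":0,"wz":0},{"x":0,"y":0,"z":-10,"wx":0,"wy":0,"wz":0},{"x":0,"y":0,"z":-25,"wx":0,"wy":0,"wz":0},{"x":0,"y":0,"z":-30,"wx":0,"wy":0,"wz":0},{"x":0,"y":0,"z":-30,"wx":0,"wy":0,"wz":0},{"x":0,"y":-10,"z":-30,"wx":0,"wy":0,"wz":0},{"x":0,"y":-15,"z":-30,"wx":0,"wy":0,"wz":0},{"x":0,"y":-15,"z":-30,"wx":0,"wy":0,"wz":0},{"x":0,"y":-15,"z":-30,"wx":0,"wy":0,"wz":0},{"x":0,"y":0,"z":0,"wx":0,"wy":0,"wz":0},{"x":0,"y":0,"z":0,"wx":0,"wy":0,"wz":0},{"x":0,"y":0,"z":0,"wx":0,"wy":0,"wz":0}]' 80
python3 see.py w8 solder_spool round_tin screw_tray@13 battery@9 loupe case_lid
python3 -c "
from h import *
c,K,W=cam('wrist'); cv2.imwrite('pics/w8c.png',cv2.resize(c[40:290,140:560],(798,475)))
for q,z in [('solder_spool',70),('round_tin',62)]:
    for r in robot.cut_out('wrist',q)[:2]:
        k=max(cv2.findContours(r['region'].astype(np.uint8),0,1)[0],key=cv2.contourArea)[:,0,:]
        print(q,cv2.minEnclosingCircle(ray(k,K,W,z)[:,:2].astype(np.float32)))
print(rfit(robot.cut_out('wrist','case_lid')[0]['region'],K,W,40,140,244,(564,47,-6.6)))"
```

```text
t: 48.95
tcp_pos: [598.1, 99.7, 44.2]
tcp_rot: [0.053, 0.999, -0.0, -0.0]
force: [-3.1, -0.7, 4.8]
grip_width: 0.59
grip_force: 18.0
t: 50.2
tcp_pos: [592.5, 45.2, 258.5]
tcp_rot: [0.053, 0.999, 0.0, -0.0]
force: [-0.2, 0.6, -1.1]
grip_width: 0.852
grip_force: 0.0
round_tin 0.93 [360.9, 181.6] 1316 [[598.0, 98.6], [52.6, 54.6], 83.9]
screw_tray 0.83 [487.5, 134.8] 2703 [[563.1, 286.8], [89.7, 63.6], 89.1]
case_lid 0.6 [319.1, 144.0] 15838 [[551.5, 48.0], [246.7, 179.8], 83.9]
now [592.3  45.4 257.8] zaxis [-0.002 -0.    -1.   ] yaw y 84.0 q [-0.02  0.18  1.16 -0.    1.8  -1.49] t 50.55 w 80.1 F [ 0.2  0.9 -0.5] gf 0.0
solder_spool ((581.86962890625, -11.149482727050781), 28.0634708404541)
round_tin ((597.5244140625, 98.478515625), 29.45429229736328)
round_tin ((561.6052856445312, 47.20500564575195), 131.5240936279297)
(np.float64(564.7), np.float64(46.5), np.float64(-6.56), 'med', np.float64(0.91))
```

View pics/w8c.png

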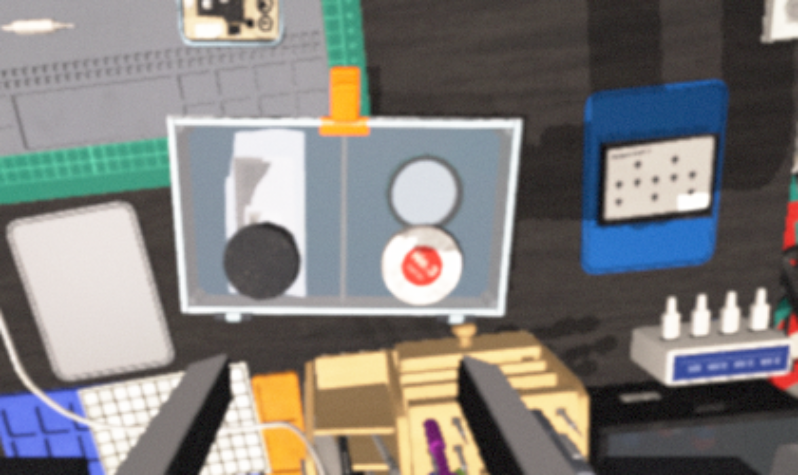

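The final view shows everything as asked. The spool (262,260) and tin (421,265) are back over their pads on the shut lid, the battery is under it, and the loupe (425,190) and tray (657,178) are in place. Handing in.

```bash
python3 -c "
from rig import robot
print(robot.close_job())"
```

```text
the job is handed in; nothing more can be done
None
```

The job is finished and handed in at about 51 s: the screw tray is centred on the blue mat, the battery lies lengthwise in its bay within about 2 mm of the middle, the loupe is untouched, the lid is shut, and the spool and tin are back within about 2 mm of where they stood.

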